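# Deburr the outlet bore of the cream filler

### The job

The orange deburring tool is lying on the bench: stand it blade-down in its white stand and let go, then take it up again by its handle and run the blade all the way round the inside edge of the filler's round metal outlet, starting at the red mark and going clockwise as seen from above until back at the mark, with steady, gentle outward pressure. Put the tool back in the stand, upright, and leave the other things on the bench alone.

Things in the scene. Friction and masses are not known exactly. Their poses are not given: they have to be found in the camera images.
- tool: Deburring tool, 136 mm long, about 195 g (varies), lying loose on the bench at first with its axis level, 22 mm up. x = long axis from blade to handle (up when it stands blade-down). Origin on that axis at the blade-side face of the dark square guard (44 x 44 mm, x = 0 to 8 mm). 7 mm shank from x = 0 to -42 mm, brass-coloured round blade from -42 to -62 mm.
- handle (a point): Middle of the tool's orange handle, on the long axis (x = 41 mm from the tool's origin), axes as the tool's. The handle is a block 66 mm long (x = 8 to 74 mm), 28 mm wide along y and 44 mm along z; y is level and z vertical as the tool lies.
- blade: Round blade with its shank, origin and axes as the tool's when straight. The blade is a cylinder 16 mm across, 20 mm long; it cuts all round, so the tool need not be turned as it goes round. Sprung: the shank swivels about the tool's origin any way up to 0.4 rad, 1 N m/rad (about 0.37 N per mm of sideways deflection at the blade), and springs back straight.
- blade_band (a point): Middle of the round blade, on its axis (52 mm from the tool's origin). The edge of the bore should bear on the blade here, within 9 mm up or down.
- bore (a point): Centre of the outlet's round bore at its upper edge, 85 mm above the bench. Bore 64 mm across (wall slightly faceted), 70 mm deep, vertical, open at the top. z up; the red mark lies towards -x of this frame; clockwise from above goes -x, +y, +x, -y.
- collar: The filler's outlet: fixed aluminium collar, 92 mm outside, 64 mm inside, from 15 to 85 mm above the bench, on a blue board 150 x 150 x 15 mm, with a short pipe stub on its +x side. Origin: bottom centre of the collar, axes as bore. Small red mark (12 x 7 mm) on its top face at -x.
- stand_top (a point): Centre of the hole at the top face of the white tool stand, 75 mm above the bench. Fixed block 80 x 80 x 75 mm with a vertical through hole 29 mm across, slightly chamfered. When stood, shank and blade hang in the hole and the guard lies on the stand's top: tool origin at this height, any yaw.
- bowl: open steel bowl, 120 mm across, 50 mm high; bystander, loose, origin at its underside
- nozzle: steel piping nozzle, cone 36 mm across, 50 mm high; bystander, loose, origin at its underside
- nozzle2: brass piping nozzle, cone 40 mm across, 45 mm high; bystander, loose, origin at its underside
- jar: amber jar with white cap, 60 mm across, 90 mm high; bystander, loose, origin at its underside
- spatula: spatula lying flat on the bench, about 280 mm long; bystander, loose
- cup: white cup, 70 mm across, 80 mm high; bystander, loose, origin at its underside
Mind the look-alikes: they are no part of the job. Of the things that look like the part that bears bore, the smaller one is meant.

How it is judged:
On the way, in this order (a step that is already met when the one before it is completed fails the run):
1. the tool stands blade-down in its white stand, let go (horizontal distance between tool and stand_top below 0.012 m and z of tool in the frame of stand_top between -0.004 and 0.004 m and angle between tool's own x axis and vertical below 0.08 rad and linear speed of tool below 0.02 m/s and contact force between the fingers and tool below 0.1 N), for 0.2 s.
2. the held tool's blade bears on the bore's edge from inside, at the red mark: over 0.4 N, middle of the blade within 9 mm of the edge's height (contact force between blade and collar above 0.4 N and z of blade_band in the frame of bore between -0.009 and 0.009 m and horizontal distance between blade_band and bore below 0.03 m and contact force between the fingers and tool above 1 N and x of blade_band in the frame of bore below -0.0216 m), for 0.1 s.
3. the held tool's blade bears on the bore's edge from inside, 45 degrees clockwise (from above) past the red mark: over 0.4 N, middle of the blade within 9 mm of the edge's height (contact force between blade and collar above 0.4 N and z of blade_band in the frame of bore between -0.009 and 0.009 m and horizontal distance between blade_band and bore below 0.03 m and contact force between the fingers and tool above 1 N and x of blade_band in the frame of bore below -0.0133 m and y of blade_band in the frame of bore above 0.0133 m), for 0.1 s.
4. the held tool's blade bears on the bore's edge from inside, 90 degrees clockwise (from above) past the red mark: over 0.4 N, middle of the blade within 9 mm of the edge's height (contact force between blade and collar above 0.4 N and z of blade_band in the frame of bore between -0.009 and 0.009 m and horizontal distance between blade_band and bore below 0.03 m and contact force between the fingers and tool above 1 N and y of blade_band in the frame of bore above 0.0216 m), for 0.1 s.
5. the held tool's blade bears on the bore's edge from inside, 135 degrees clockwise (from above) past the red mark: over 0.4 N, middle of the blade within 9 mm of the edge's height (contact force between blade and collar above 0.4 N and z of blade_band in the frame of bore between -0.009 and 0.009 m and horizontal distance between blade_band and bore below 0.03 m and contact force between the fingers and tool above 1 N and x of blade_band in the frame of bore above 0.0133 m and y of blade_band in the frame of bore above 0.0133 m), for 0.1 s.
6. the held tool's blade bears on the bore's edge from inside, 180 degrees clockwise (from above) past the red mark: over 0.4 N, middle of the blade within 9 mm of the edge's height (contact force between blade and collar above 0.4 N and z of blade_band in the frame of bore between -0.009 and 0.009 m and horizontal distance between blade_band and bore below 0.03 m and contact force between the fingers and tool above 1 N and x of blade_band in the frame of bore above 0.0216 m), for 0.1 s.
7. the held tool's blade bears on the bore's edge from inside, 225 degrees clockwise (from above) past the red mark: over 0.4 N, middle of the blade within 9 mm of the edge's height (contact force between blade and collar above 0.4 N and z of blade_band in the frame of bore between -0.009 and 0.009 m and horizontal distance between blade_band and bore below 0.03 m and contact force between the fingers and tool above 1 N and x of blade_band in the frame of bore above 0.0133 m and y of blade_band in the frame of bore below -0.0133 m), for 0.1 s.
8. the held tool's blade bears on the bore's edge from inside, 270 degrees clockwise (from above) past the red mark: over 0.4 N, middle of the blade within 9 mm of the edge's height (contact force between blade and collar above 0.4 N and z of blade_band in the frame of bore between -0.009 and 0.009 m and horizontal distance between blade_band and bore below 0.03 m and contact force between the fingers and tool above 1 N and y of blade_band in the frame of bore below -0.0216 m), for 0.1 s.
9. the held tool's blade bears on the bore's edge from inside, 315 degrees clockwise (from above) past the red mark: over 0.4 N, middle of the blade within 9 mm of the edge's height (contact force between blade and collar above 0.4 N and z of blade_band in the frame of bore between -0.009 and 0.009 m and horizontal distance between blade_band and bore below 0.03 m and contact force between the fingers and tool above 1 N and x of blade_band in the frame of bore below -0.0133 m and y of blade_band in the frame of bore below -0.0133 m), for 0.1 s.
10. the held tool's blade bears on the bore's edge from inside, back at the red mark: over 0.4 N, middle of the blade within 9 mm of the edge's height (all of step 2), for 0.1 s.
At the end, for the whole second after the job is handed in: The tool stands blade-down in the white stand, let go and at rest: within 12 mm of the hole's centre, guard down on the stand's top within 4 mm, within 0.08 rad of upright (all of step 1); the robot touches nothing.
It fails at once if the blade pressed on the outlet with more than 15 N (contact force between blade and collar above 15 N).
It fails at once if a bystander moved by more than 30 mm (distance of any of bowl, nozzle, nozzle2, jar, spatula, cup from where it was at the start of the episode above 0.03 m).
It also fails if it takes over 72 s, if anything falls off the work surface, if the arm or the gripper's body presses on something with over 40 N, if the wrist force passes 120 N, or if a joint passes its speed limit or range.

### The arm

A 7-joint arm with a two-finger parallel gripper is mounted at the origin on the work surface. World frame = base frame: x ahead of the robot, y to its left, z up, the work surface at z = 0. Lengths are in m, angles in rad, forces in N, time in s.
With the tool pointing down it reaches from about 0.4 to 0.85 m from the base axis. Payload 10.4 kg.
Tool frame: the origin (TCP) lies midway between the tips of the shut fingers; the grasp point (between the pads) lies 19 mm behind it; z points along the fingers, y is the line along which they close (so a half turn about z gives the same grasp; the last joint's range is limited). The gripper opens to 87 mm and grips with 3 to 60 N. Pads are 19 mm wide; open, the fingers measure 117 mm over their backs; the gripper's body (75 mm by 190 mm) begins 51 mm behind the grasp point.
Start: joints at [-1.32, 0.332, -0.065, 1.46, 0.022, 1.35, -0.088], TCP at [0.169, 0.602, 0.223] pointing down, gripper open.
Joint ranges: [-2.6, 2.6], [-0.5, 2.12], [-1.47, 1.34], [0.16, 2.42], [-1.27, 4.41], [0.06, 2.06], [-2.6, 2.6]. Speed limits (rad/s): [2.22, 2.22, 2.79, 2.79, 3.14, 3.14, 3.14].

### API

Orientations are given as a unit quaternion [x, y, z, w].
In Python, from bench import r gives the robot as it stands.
- The arm moves only by the tool drive_tool, never from a script. Its argument "moves" is a list that holds one entry, the list of rows, each a list of 7 numbers: the shift along the tool's x, y, z in m, then the turn, a rotation vector about the tool's x, y, z in rad, then the opening, from 0 (shut) to 1 (fully open). In form: [[[tx, ty, tz, ax, ay, az, jaw], ...]]. A call has 1 to 10 rows; each row shifts and turns the commanded pose from where the row before left it, along the tool's axes as they then stand; what a row does not reach is not made up. A row lasts 1/10 s, in which the tool goes at most 50 mm and 8.59 degrees, less where a joint would pass 70% of its speed; a pose out of reach is approached as far as the arm can. A call is refused whole if a number of a shift passes 0.05 or a number of a turn 0.15, either way. A call with a gripper value outside its range is refused whole. The fingers move at their own pace and stop on an object; "squeeze" is the grip in N (left out, the last holds). Time passes only in rows, so rows that do not move let the fingers close. It gives the time, the measured TCP pose, the force, the opening and the grip force at its end, in the units of the state.
- r.read_state(): the state, without advancing time (a new reading comes with each control period).
- r.camera(name): name is "scene" or "top"; returns the picture (420x560x3 uint8, red, green, blue); there is no depth.
- r.camera_info(name): a dict with "mtx" (3x3 intrinsics, pixels), "k1" (the pictures are not rectified: a ray, as slopes to the right and down, at radius r is drawn at 1 + k1 r^2 times it, then the intrinsics apply), "rvec" (rotation vector, rad) and "tvec" (3), from world to camera coordinates, as OpenCV has them. Camera axes: x right, y down, z forward; pixel columns grow to the right and rows downward; lengths in m; the calibration is good to about 2 mm. A picture is of the moment at which its call begins. camera_info takes no time and is no camera call.
- r.close_job(): hands the job in; it is judged then, once.
Trained networks look in the newest picture that a camera, given by its name, has taken for a name from the list of things; names that differ only in an ending like _2 or _b are one class to them, and where a whole thing is asked for, a point or a joint stands for the part that bears it (a point fixed in the world has none). Each returns a list of dicts, best first, with "conf" (0 to 1); they miss things now and then, are a little off and sometimes report something else, mostly with a low value. They report only what shows in the picture. A call takes as long as a camera call. They do not tell look-alikes from the thing itself.
- r.find_in(camera, query): "bbox" ([left, top, right, bottom] in pixels, round what is visible of it).
- r.place_of(camera, query): "at" ([column, row] in pixels: a listed point, or the origin of a listed thing).
The state is a dict: "time": time; "joint_positions": joint angles; "joint_vel": joint speeds; "joint_torque": joint torques, N m; "ee_pos": TCP position; "eef_rot": TCP orientation; "ft_force": force on the tool from outside, world axes, zero at the start; "torque": the same for the moment, N m; "width": finger opening in m; "grip_force": force on a finger pad.
Only numpy, scipy, OpenCV 4.12 (cv2) and the standard library are available. Lean on these libraries where they do the work, as an engineer would, in place of code of your own. Each camera call takes 0.05 s, during which the arm holds its last target. There are 200 camera calls.

## Working session

There is one attempt and no reset: what is moved stays moved. The work goes in short steps, Python scripts to look and compute and a tool call to move; the robot and the scene stay as the last step left them, time stands still between calls to the robot, and variables do not carry over. Pictures are saved under pics/ and viewed, at most 10 in all, crops included, and the job is handed in when it is done.

Besides the shell and the picture viewer there is one more tool, called after ">>>" as name([rows], argument=value, ...), one row to a line, values as JSON. drive_tool: Moves the arm, as the interface text tells. Its arguments: {"type":"object","properties":{"moves":{"type":"array"},"squeeze":{"type":"number"}},"required":["moves"]}

```bash
mkdir -p pics; cat > h.py <<'E'
import numpy as np, cv2
from bench import r
from scipy.spatial.transform import Rotation as R
def ray(cam,px):
    i=r.camera_info(cam);K=np.array(i["mtx"]);k=i["k1"]
    d=cv2.undistortPoints(np.array([[px]],float),K,np.array([k,0,0,0,0.]))[0,0]
    M=cv2.Rodrigues(np.array(i["rvec"],float))[0];t=np.array(i["tvec"],float).ravel()
    return -M.T@t, M.T@np.array([d[0],d[1],1])
def at(cam,px,z):
    c,d=ray(cam,px);return c+d*(z-c[2])/d[2]
def proj(cam,p):
    i=r.camera_info(cam)
    return cv2.projectPoints(np.array([p],float),np.array(i["rvec"],float),np.array(i["tvec"],float),np.array(i["mtx"]),np.array([i["k1"],0,0,0,0.]))[0][0,0]
def snap(cam,name,crop=None,s=1):
    im=r.camera(cam)
    o=im if crop is None else im[crop[1]:crop[3],crop[0]:crop[2]]
    cv2.imwrite(name,cv2.resize(o[:,:,::-1],None,fx=s,fy=s,interpolation=cv2.INTER_CUBIC));return im
E
python3 - <<'E'
from h import *
np.set_printoptions(precision=4,suppress=True)
a=snap("top","pics/a1.png");b=snap("scene","pics/a2.png")
for c in("top","scene"):
    print(c,ray(c,(280,210)))
    for q,z in(("tool",.022),("handle",.022),("blade_band",.022),("bore",.085),("stand_top",.075)):
        for d in r.place_of(c,q)[:4]: print(c,q,round(d["conf"],2),np.round(d["at"],1),at(c,d["at"],z))
s=r.read_state();print(s)
E
```

```text
top (array([ 0.3565, -0.0173,  1.3572]), array([ 0.1222, -0.0047, -0.9925]))
top handle 0.74 [342.3 223.6] [ 0.4814 -0.2052  0.022 ]
top bore 0.83 [272.7 193.3] [ 0.5601 -0.0029  0.085 ]
top bore 0.72 [373.1 231.7] [ 0.4531 -0.2819  0.085 ]
top bore 0.63 [369.1 318.7] [ 0.2151 -0.2668  0.085 ]
top stand_top 0.61 [194.7 190.6] [0.5691 0.2174 0.075 ]
scene (array([ 0.852 , -0.6266,  0.9759]), array([-0.3204,  0.548 , -0.7728]))
scene tool 0.89 [222.4 295.3] [ 0.4709 -0.245   0.022 ]
scene handle 0.89 [233.7 286.8] [ 0.4812 -0.2125  0.022 ]
scene blade_band 0.69 [209.5 310.7] [ 0.4681 -0.2927  0.022 ]
scene bore 0.88 [305.6 220.9] [0.556  0.0069 0.085 ]
scene bore 0.67 [128.9 233.4] [ 0.2017 -0.2453  0.085 ]
scene stand_top 0.75 [344.2 172.9] [0.5649 0.217  0.075 ]
{'time': 0.6, 'joint_positions': array([-1.3196,  0.3322, -0.0647,  1.4601,  0.0216,  1.3499, -0.0885]), 'joint_vel': array([-0.0002, -0.0003, -0.0004, -0.0022, -0.0002,  0.0001, -0.0018]), 'joint_torque': array([ -0.0012, -62.2758,   0.0239, -38.9988,  -0.0612,   0.0316,
         0.    ]), 'ee_pos': array([0.169 , 0.6017, 0.2226]), 'eef_rot': array([ 0.1365,  0.9906,  0.    , -0.    ]), 'ft_force': array([-0.0636, -0.3649,  0.115 ]), 'torque': array([0.0595, 0.0369, 0.0239]), 'grip_force': 0.0, 'width': 0.08732938306096684}
```

View pics/a1.png

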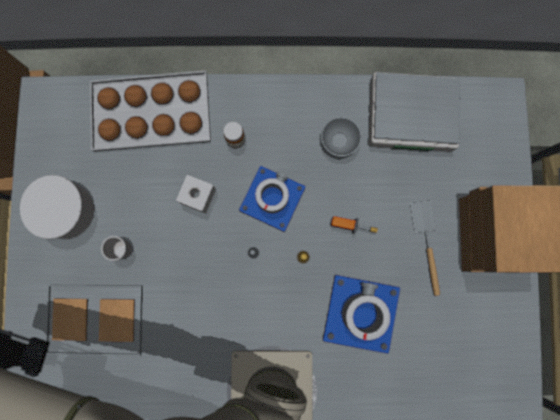

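View pics/a2.png

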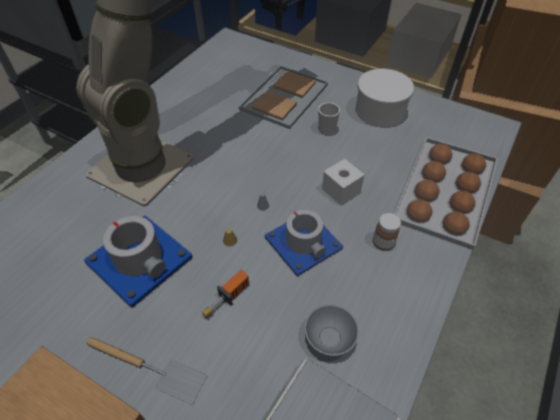

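The top view shows two outlets, the smaller at (272,194) and the larger at (368,317). The stand is at (195,192) and the tool at (345,224), with its blade to the right (375,230). I'll choose the smaller outlet and check it in a close crop that also shows the tool and stand.

```bash
python3 - <<'E'
from h import *
np.set_printoptions(precision=4,suppress=True)
a=r.camera("top");b=r.camera("scene")
def c(im,x,y,w=40): return cv2.resize(im[y-w:y+w,x-w:x+w,::-1],(380,290) if 0 else (290,290),interpolation=cv2.INTER_CUBIC)
o=np.vstack([np.hstack([c(a,272,194),c(a,355,225)]),np.hstack([c(b,303,235),c(b,225,295)])])
cv2.imwrite("pics/b.png",o)
for cam,im in(("top",a),("scene",b)):
    hsv=cv2.cvtColor(im,cv2.COLOR_RGB2HSV)
    def seg(lo,hi,box):
        m=cv2.inRange(hsv,lo,hi);k=np.zeros_like(m);k[box[1]:box[3],box[0]:box[2]]=1;m=m*k
        n,l,s,ce=cv2.connectedComponentsWithStats(m);i=1+np.argmax(s[1:,4]);return s[i],ce[i],np.argwhere(l==i)[:,::-1]
    boxes={"top":[(325,210,362,238),(255,200,280,220),(235,165,305,232)],"scene":[(215,265,255,305),(285,205,305,225),(260,200,345,272)]}[cam]
    s,ce,p=seg((3,150,90),(16,255,255),boxes[0]);print(cam,"handle",s,ce,at(cam,ce,.03),cv2.minAreaRect(p.astype(np.float32)))
    w=np.array([at(cam,q,.033)[:2] for q in p]);u,e,v=np.linalg.svd(w-w.mean(0));print("axis",v[0],e)
    for lo,hi in(((0,100,80),(6,255,255)),((174,100,80),(180,255,255))):
        try:
            s,ce,p=seg(lo,hi,boxes[1]);print("red",s,ce,at(cam,ce,.085))
        except Exception as x: print(x)
    s,ce,p=seg((105,120,50),(125,255,255),boxes[2]);bx=cv2.boxPoints(cv2.minAreaRect(p.astype(np.float32)));print("board",[at(cam,q,.015)[:2] for q in bx],np.mean([at(cam,q,.015)[:2] for q in bx],0))
E
```

```text
top handle [332 217  24  13 209] [343.1244 222.7416] [ 0.4832 -0.2065  0.03  ] ((343.001708984375, 222.82383728027344), (22.997591018676758, 9.384407043457031), 10.007980346679688)
axis [-0.1762 -0.9843] [0.2745 0.1115]
red [264 206   3   3   5] [265.  207.2] [0.5209 0.0184 0.085 ]
red [266 205   1   2   2] [266.  205.5] [0.5257 0.0157 0.085 ]
board [array([0.5214, 0.0979]), array([0.6567, 0.0367]), array([ 0.5931, -0.0974]), array([ 0.4593, -0.035 ])] [0.5576 0.0006]
scene handle [223 271  25  23 256] [235.0703 281.8086] [ 0.4795 -0.203   0.03  ] ((234.95030212402344, 281.94476318359375), (10.108800888061523, 25.866634368896484), 48.01278305053711)
axis [-0.2003 -0.9797] [0.2881 0.1232]
red [295 213   2   2   2] [295.5 213.5] [0.5225 0.015  0.085 ]
red [294 212   3   3   4] [295.   212.75] [0.5202 0.0165 0.085 ]
board [array([ 0.4612, -0.0398]), array([0.5274, 0.1249]), array([0.6555, 0.0289]), array([ 0.5874, -0.1194])] [ 0.5578 -0.0014]
```

View pics/b.png

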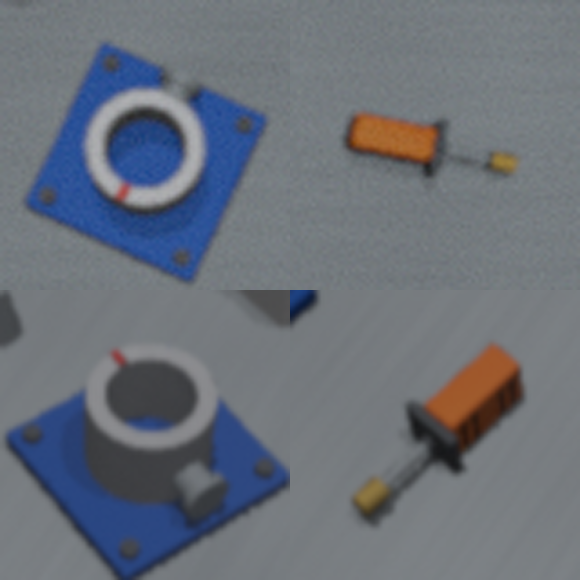

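The crops confirm the smaller outlet: bore centre ≈ (0.558, 0.000), red mark towards (−0.91, +0.41). The handle is at ≈ (0.4815, −0.207) and its blade points to −y. I'll grasp leaning 35° towards the blade, so a 90° turn stands the tool with the gripper clear of the stand.

```bash
cat >> h.py <<'E'
def rot(hdir,th):
    "gripper: x axis level along hdir (vertical grip), then turned th about its y"
    x=np.array([hdir[0],hdir[1],0.]);x/=np.linalg.norm(x);z=np.array([0,0,-1.]);y=np.cross(z,x)
    return R.from_matrix(np.c_[x,y,z])*R.from_rotvec([0,th,0])
def plan(wps,jaw=1,start=None):
    "wps: list of (grasp point, R, n rows)"
    s=r.read_state();
    p,q=(np.array(s["ee_pos"]),R.from_quat(s["eef_rot"])) if start is None else start
    k=0
    for g,Q,n in wps:
        P=np.array(g)+Q.apply([0,0,.019]);rv=(q.inv()*Q).as_rotvec();p0=p;q0=q
        for i in range(1,n+1):
            a=p0+(P-p0)*i/n;qa=q0*R.from_rotvec(rv*i/n)
            row=np.r_[q.inv().apply(a-p),(q.inv()*qa).as_rotvec()]
            rr=np.round(row,3);print([float(v) for v in rr]+[jaw],end=",\n" if k%10<9 else "\n--\n");k+=1
            p=p+q.apply(rr[:3]);q=q*R.from_rotvec(rr[3:])
def where():
    s=r.read_state();q=R.from_quat(s["eef_rot"]);g=np.array(s["ee_pos"])-q.apply([0,0,.019])
    print("t",s["time"],"grasp",np.round(g,4),"x",q.apply([1,0,0]).round(3),"y",q.apply([0,1,0]).round(3),"z",q.apply([0,0,1]).round(3),"w",round(s["width"],4),"gf",s["grip_force"],"f",np.round(s["ft_force"],2),"q",np.round(s["joint_positions"],2));return g,q
E
python3 - <<'E'
from h import *
h=(.17,.985);Q=rot(h,-.611);g=np.array([.4815,-.207,.030]);back=-Q.apply([0,0,1])
s=R.from_quat(r.read_state()["eef_rot"]);mid=s*R.from_rotvec((s.inv()*Q).as_rotvec()*.5)
plan([((.52,.22,.27),mid,10),(g+.09*back,Q,10)])
E
```

```text
[-0.044, -0.028, -0.003, 0.022, -0.025, 0.071, 1],
[-0.047, -0.024, -0.001, 0.023, -0.025, 0.071, 1],
[-0.048, -0.022, 0.0, 0.022, -0.024, 0.071, 1],
[-0.049, -0.018, 0.002, 0.022, -0.025, 0.071, 1],
[-0.05, -0.014, 0.004, 0.023, -0.025, 0.071, 1],
[-0.051, -0.01, 0.005, 0.022, -0.025, 0.071, 1],
[-0.052, -0.007, 0.007, 0.023, -0.025, 0.07, 1],
[-0.052, -0.003, 0.008, 0.022, -0.024, 0.071, 1],
[-0.051, 0.001, 0.009, 0.022, -0.025, 0.071, 1],
[-0.052, 0.005, 0.011, 0.023, -0.025, 0.071, 1]
--
[-0.023, -0.021, 0.027, 0.022, -0.025, 0.071, 1],
[-0.024, -0.019, 0.029, 0.023, -0.025, 0.071, 1],
[-0.025, -0.016, 0.029, 0.022, -0.024, 0.071, 1],
[-0.025, -0.014, 0.03, 0.022, -0.025, 0.071, 1],
[-0.025, -0.011, 0.031, 0.023, -0.025, 0.071, 1],
[-0.025, -0.009, 0.032, 0.022, -0.025, 0.071, 1],
[-0.024, -0.007, 0.033, 0.022, -0.025, 0.071, 1],
[-0.025, -0.004, 0.034, 0.023, -0.024, 0.071, 1],
[-0.023, -0.002, 0.034, 0.022, -0.025, 0.071, 1],
[-0.023, 0.001, 0.035, 0.022, -0.025, 0.07, 1]
--
```

```bash
python3 - <<'E'
from h import *
h=(.17,.985);Q=rot(h,-.611);g=np.array([.4815,-.207,.030]);back=-Q.apply([0,0,1])
s=R.from_quat(r.read_state()["eef_rot"]);mid=s*R.from_rotvec((s.inv()*Q).as_rotvec()*.5)
plan([((.52,.22,.27),mid,15),(g+.09*back,Q,15)])
E
```

```text
[-0.03, -0.019, -0.002, 0.015, -0.017, 0.047, 1],
[-0.03, -0.017, -0.001, 0.015, -0.016, 0.048, 1],
[-0.031, -0.015, -0.001, 0.015, -0.017, 0.047, 1],
[-0.032, -0.015, 0.001, 0.015, -0.016, 0.047, 1],
[-0.033, -0.012, 0.001, 0.015, -0.017, 0.047, 1],
[-0.033, -0.011, 0.002, 0.015, -0.016, 0.048, 1],
[-0.034, -0.01, 0.002, 0.014, -0.017, 0.047, 1],
[-0.034, -0.008, 0.003, 0.015, -0.016, 0.047, 1],
[-0.034, -0.006, 0.004, 0.015, -0.017, 0.048, 1],
[-0.034, -0.004, 0.004, 0.015, -0.016, 0.047, 1]
--
[-0.035, -0.003, 0.005, 0.015, -0.017, 0.047, 1],
[-0.034, -0.001, 0.006, 0.015, -0.016, 0.047, 1],
[-0.035, 0.0, 0.006, 0.015, -0.017, 0.048, 1],
[-0.034, 0.003, 0.007, 0.015, -0.016, 0.047, 1],
[-0.034, 0.004, 0.007, 0.015, -0.017, 0.047, 1],
[-0.016, -0.014, 0.018, 0.015, -0.017, 0.047, 1],
[-0.015, -0.013, 0.019, 0.015, -0.016, 0.048, 1],
[-0.017, -0.012, 0.019, 0.015, -0.017, 0.047, 1],
[-0.016, -0.011, 0.02, 0.015, -0.016, 0.047, 1],
[-0.016, -0.01, 0.02, 0.015, -0.017, 0.047, 1]
--
[-0.017, -0.008, 0.02, 0.014, -0.016, 0.048, 1],
[-0.017, -0.008, 0.021, 0.015, -0.017, 0.047, 1],
[-0.016, -0.007, 0.021, 0.015, -0.016, 0.047, 1],
[-0.017, -0.005, 0.022, 0.015, -0.017, 0.048, 1],
[-0.017, -0.004, 0.021, 0.015, -0.016, 0.047, 1],
[-0.016, -0.004, 0.023, 0.015, -0.017, 0.047, 1],
[-0.016, -0.002, 0.022, 0.015, -0.016, 0.048, 1],
[-0.016, -0.001, 0.023, 0.015, -0.017, 0.047, 1],
[-0.015, 0.0, 0.023, 0.015, -0.016, 0.047, 1],
[-0.015, 0.001, 0.023, 0.015, -0.017, 0.047, 1]
--
```

>>> drive_tool([
  [[-0.03, -0.019, -0.002, 0.015, -0.017, 0.047, 1], [-0.03, -0.017, -0.001, 0.015, -0.016, 0.048, 1], [-0.031, -0.015, -0.001, 0.015, -0.017, 0.047, 1], [-0.032, -0.015, 0.001, 0.015, -0.016, 0.047, 1], [-0.033, -0.012, 0.001, 0.015, -0.017, 0.047, 1], [-0.033, -0.011, 0.002, 0.015, -0.016, 0.048, 1], [-0.034, -0.01, 0.002, 0.014, -0.017, 0.047, 1], [-0.034, -0.008, 0.003, 0.015, -0.016, 0.047, 1], [-0.034, -0.006, 0.004, 0.015, -0.017, 0.048, 1], [-0.034, -0.004, 0.004, 0.015, -0.016, 0.047, 1]],
])

```text
time: 1.7
ee_pos: [0.4058, 0.3414, 0.2427]
eef_rot: [0.365, 0.924, -0.085, 0.071]
ft_force: [0.7, 0.1, 0.6]
width: 0.087
grip_force: 0.0
```

>>> drive_tool([
  [[-0.035, -0.003, 0.005, 0.015, -0.017, 0.047, 1], [-0.034, -0.001, 0.006, 0.015, -0.016, 0.047, 1], [-0.035, 0, 0.006, 0.015, -0.017, 0.048, 1], [-0.034, 0.003, 0.007, 0.015, -0.016, 0.047, 1], [-0.034, 0.004, 0.007, 0.015, -0.017, 0.047, 1], [-0.016, -0.014, 0.018, 0.015, -0.017, 0.047, 1], [-0.015, -0.013, 0.019, 0.015, -0.016, 0.048, 1], [-0.017, -0.012, 0.019, 0.015, -0.017, 0.047, 1], [-0.016, -0.011, 0.02, 0.015, -0.016, 0.047, 1], [-0.016, -0.01, 0.02, 0.015, -0.017, 0.047, 1]],
])

```text
time: 2.7
ee_pos: [0.5105, 0.0848, 0.1969]
eef_rot: [0.567, 0.796, -0.164, 0.137]
ft_force: [-0.2, 0.3, -0.7]
width: 0.0871
grip_force: 0.0
```

>>> drive_tool([
  [[-0.017, -0.008, 0.02, 0.014, -0.016, 0.048, 1], [-0.017, -0.008, 0.021, 0.015, -0.017, 0.047, 1], [-0.016, -0.007, 0.021, 0.015, -0.016, 0.047, 1], [-0.017, -0.005, 0.022, 0.015, -0.017, 0.048, 1], [-0.017, -0.004, 0.021, 0.015, -0.016, 0.047, 1], [-0.016, -0.004, 0.023, 0.015, -0.017, 0.047, 1], [-0.016, -0.002, 0.022, 0.015, -0.016, 0.048, 1], [-0.016, -0.001, 0.023, 0.015, -0.017, 0.047, 1], [-0.015, 0, 0.023, 0.015, -0.016, 0.047, 1], [-0.015, 0.001, 0.023, 0.015, -0.017, 0.047, 1]],
])

```text
time: 3.7
ee_pos: [0.488, -0.1688, 0.088]
eef_rot: [0.73, 0.613, -0.231, 0.194]
ft_force: [-0.3, 0.6, -0.2]
width: 0.0871
grip_force: 0.0
```

```bash
python3 - <<'E'
from h import *
where()
Q=rot((.17,.985),-.611);g=np.array([.4815,-.207,.030])
snap("scene","pics/c.png",(130,190,330,340),4)
plan([(g,Q,8)])
E
```

```text
t 3.7 grasp [ 0.4899 -0.158   0.1035] x [ 0.142  0.806 -0.575] y [ 0.985 -0.173  0.001] z [-0.099 -0.566 -0.818] w 0.0871 gf 0.0 f [-0.27  0.62 -0.18] q [-0.66  0.36  0.59  1.96  0.45  1.09 -0.5 ]
[0.001, 0.0, 0.011, -0.001, 0.001, -0.001, 1],
[0.0, 0.0, 0.01, -0.001, 0.0, -0.001, 1],
[0.001, 0.001, 0.011, -0.0, 0.001, -0.001, 1],
[0.0, -0.0, 0.011, -0.001, 0.001, -0.001, 1],
[0.001, 0.0, 0.01, -0.001, 0.0, -0.001, 1],
[0.001, 0.0, 0.011, -0.001, 0.001, -0.001, 1],
[0.0, 0.0, 0.011, -0.0, 0.001, -0.001, 1],
[0.001, 0.001, 0.01, -0.001, 0.0, -0.001, 1],
```

View pics/c.png

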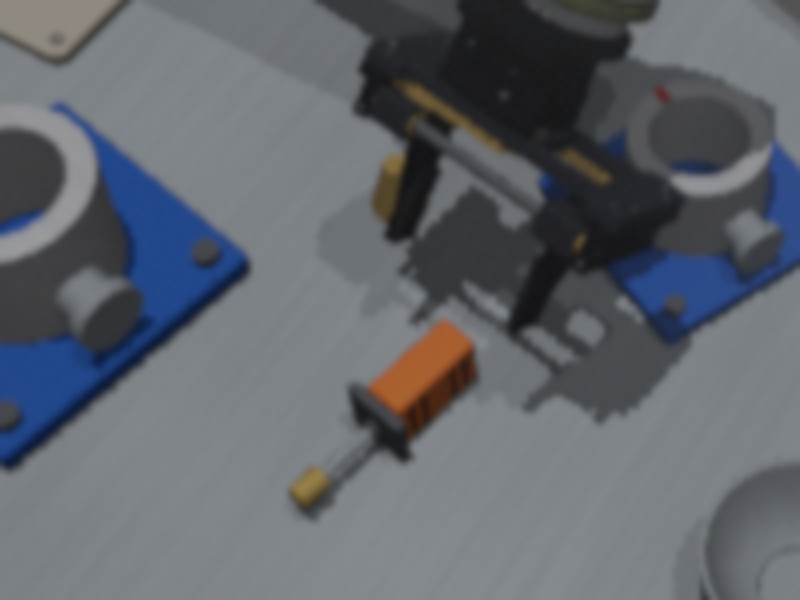

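The picture shows the open fingers in line with the handle at (425,370). Brass nozzle2 sits behind the left finger at (390,190), clear of the path. Going in.

>>> drive_tool([
  [[0.001, 0, 0.011, -0.001, 0.001, -0.001, 1], [0, 0, 0.01, -0.001, 0, -0.001, 1], [0.001, 0.001, 0.011, 0, 0.001, -0.001, 1], [0, 0, 0.011, -0.001, 0.001, -0.001, 1], [0.001, 0, 0.01, -0.001, 0, -0.001, 1], [0.001, 0, 0.011, -0.001, 0.001, -0.001, 1], [0, 0, 0.011, 0, 0.001, -0.001, 1], [0.001, 0.001, 0.01, -0.001, 0, -0.001, 1], [0, 0, 0, 0, 0, 0, 1]],
])

```text
time: 4.65
ee_pos: [0.4819, -0.2118, 0.015]
eef_rot: [0.727, 0.618, -0.228, 0.193]
ft_force: [-0.6, 0.3, 0.1]
width: 0.0871
grip_force: 0.0
```

>>> drive_tool([
  [[0, 0, 0, 0, 0, 0, 0], [0, 0, 0, 0, 0, 0, 0], [0, 0, 0, 0, 0, 0, 0], [0, 0, 0, 0, 0, 0, 0], [0, 0, 0, 0, 0, 0, 0], [0, 0, 0, 0, 0, 0, 0], [0, 0, 0, 0, 0, 0, 0], [0, 0, 0, 0, 0, 0, 0]],
], squeeze=50)

```text
time: 5.45
ee_pos: [0.4828, -0.2109, 0.016]
eef_rot: [0.727, 0.619, -0.227, 0.193]
ft_force: [0.4, 0.7, -0.8]
width: 0.0311
grip_force: 0.3
```

```bash
python3 - <<'E'
from h import *
g,q=where()
# lift, then turn +1.571 about gripper y while moving to above stand
Q=rot((.17,.985),-.611+1.571)
plan([(g+[0,0,.12],q,5),((.56,-.09,.26),Q,15)],0)
E
```

```text
t 5.45 grasp [ 0.4846 -0.2002  0.0316] x [ 0.131  0.811 -0.57 ] y [ 0.987 -0.16  -0.   ] z [-0.091 -0.562 -0.822] w 0.0311 gf 0.2799620758742094 f [ 0.39  0.66 -0.8 ] q [-0.57  0.49  0.59  2.01  0.44  0.89 -0.49]
[-0.014, -0.0, -0.02, 0.0, 0.0, 0.0, 0],
[-0.013, -0.0, -0.019, 0.0, 0.0, 0.0, 0],
[-0.014, -0.0, -0.02, 0.0, 0.0, 0.0, 0],
[-0.014, -0.0, -0.02, 0.0, 0.0, 0.0, 0],
[-0.013, -0.0, -0.02, 0.0, 0.0, 0.0, 0],
[0.004, 0.004, -0.012, -0.0, 0.104, 0.001, 0],
[0.005, 0.004, -0.011, -0.0, 0.105, 0.0, 0],
[0.006, 0.003, -0.011, -0.0, 0.104, 0.001, 0],
[0.007, 0.004, -0.01, -0.001, 0.105, 0.001, 0],
[0.008, 0.004, -0.009, 0.0, 0.104, 0.001, 0]
--
[0.009, 0.004, -0.008, 0.0, 0.104, 0.0, 0],
[0.01, 0.004, -0.008, -0.0, 0.105, 0.001, 0],
[0.011, 0.003, -0.006, -0.0, 0.104, 0.001, 0],
[0.011, 0.004, -0.005, -0.0, 0.105, 0.001, 0],
[0.012, 0.004, -0.004, -0.0, 0.104, 0.0, 0],
[0.012, 0.004, -0.003, -0.001, 0.105, 0.001, 0],
[0.012, 0.003, -0.001, 0.0, 0.104, 0.001, 0],
[0.013, 0.004, -0.0, 0.0, 0.104, 0.0, 0],
[0.012, 0.004, 0.001, -0.0, 0.105, 0.001, 0],
[0.012, 0.003, 0.003, -0.0, 0.104, 0.001, 0]
--
```

Still closing; wait for the full grip, then lift and start turning.

>>> drive_tool([
  [[0, 0, 0, 0, 0, 0, 0], [0, 0, 0, 0, 0, 0, 0], [0, 0, 0, 0, 0, 0, 0], [0, 0, 0, 0, 0, 0, 0]],
])

```text
time: 5.85
ee_pos: [0.4827, -0.2109, 0.016]
eef_rot: [0.727, 0.619, -0.228, 0.193]
ft_force: [-0.7, -0.1, 0.2]
width: 0.0275
grip_force: 49.6
```

>>> drive_tool([
  [[-0.014, 0, -0.02, 0, 0, 0, 0], [-0.013, 0, -0.019, 0, 0, 0, 0], [-0.014, 0, -0.02, 0, 0, 0, 0], [-0.014, 0, -0.02, 0, 0, 0, 0], [-0.013, 0, -0.02, 0, 0, 0, 0], [0.004, 0.004, -0.012, 0, 0.104, 0.001, 0], [0.005, 0.004, -0.011, 0, 0.105, 0, 0], [0.006, 0.003, -0.011, 0, 0.104, 0.001, 0], [0.007, 0.004, -0.01, -0.001, 0.105, 0.001, 0], [0.008, 0.004, -0.009, 0, 0.104, 0.001, 0]],
])

```text
time: 6.85
ee_pos: [0.51, -0.1649, 0.1744]
eef_rot: [0.762, 0.646, -0.029, 0.027]
ft_force: [0.2, -0.3, -2.8]
width: 0.0277
grip_force: 49.6
```

```bash
python3 - <<'E'
from h import *
where()
E
```

```text
t 6.85 grasp [ 0.5101 -0.1634  0.1934] x [ 0.163  0.983 -0.079] y [ 0.987 -0.163  0.003] z [-0.01  -0.079 -0.997] w 0.0277 gf 49.648244362324476 f [ 0.17 -0.29 -2.82] q [-0.39  0.17  0.63  1.8  -0.02  1.19  0.08]
```

>>> drive_tool([
  [[0.009, 0.004, -0.008, 0, 0.104, 0, 0], [0.01, 0.004, -0.008, 0, 0.105, 0.001, 0], [0.011, 0.003, -0.006, 0, 0.104, 0.001, 0], [0.011, 0.004, -0.005, 0, 0.105, 0.001, 0], [0.012, 0.004, -0.004, 0, 0.104, 0, 0], [0.012, 0.004, -0.003, -0.001, 0.105, 0.001, 0], [0.012, 0.003, -0.001, 0, 0.104, 0.001, 0], [0.013, 0.004, 0, 0, 0.104, 0, 0], [0.012, 0.004, 0.001, 0, 0.105, 0.001, 0], [0.012, 0.003, 0.003, 0, 0.104, 0.001, 0]],
])

```text
time: 7.85
ee_pos: [0.5625, -0.0748, 0.2488]
eef_rot: [0.678, 0.571, 0.354, -0.298]
ft_force: [-0.1, 0.3, -1.3]
width: 0.0275
grip_force: 49.6
```

```bash
python3 - <<'E'
from h import *
where()
snap("top","pics/d1.png",(200,140,400,290),4)
snap("scene","pics/d2.png",(200,100,400,250),4)
E
```

```text
t 7.85 grasp [ 0.5599 -0.0901  0.2597] x [0.098 0.563 0.821] y [ 0.985 -0.171  0.   ] z [ 0.14   0.809 -0.571] w 0.0275 gf 49.64653536211699 f [-0.13  0.27 -1.34] q [ 0.12  0.47  0.55  1.63 -1.04  1.72  0.69]
```

View pics/d2.png

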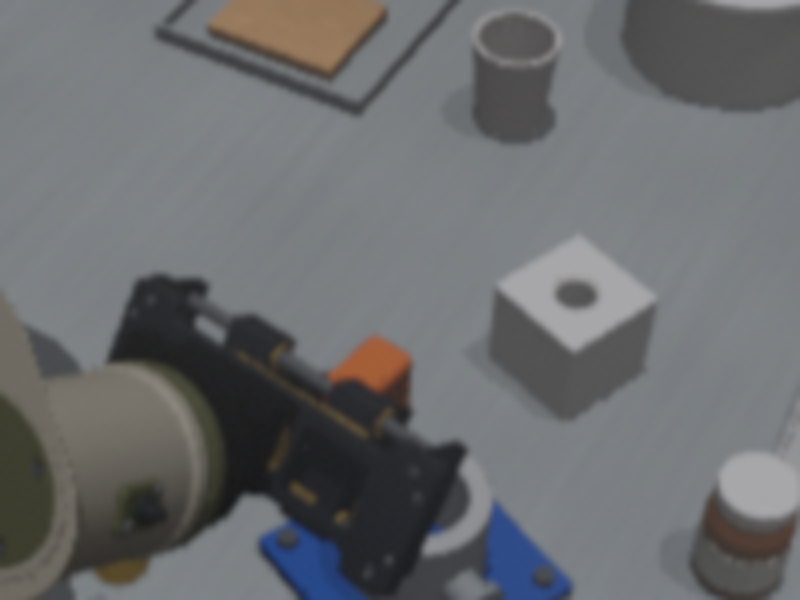

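The tool is upright in the gripper (handle at (372,370)), with the stand hole at (577,295) in the crop. Triangulate the held tool and refine the hole.

```bash
python3 - <<'E'
from h import *
np.set_printoptions(precision=4,suppress=True)
g,q=where()
ims={c:r.camera(c) for c in("top","scene")}
for n in("handle","tool","blade_band","stand_top","bore"):
    o={}
    for c in ims:
        for d in r.place_of(c,n)[:3]:
            print(n,c,round(d["conf"],2),d["at"], at(c,d["at"],{"stand_top":.075,"bore":.085}.get(n,.26))); o.setdefault(c,d["at"])
    if len(o)==2 and n in("handle","tool","blade_band"):
        (a,u),(b,v)=[ray(c,o[c]) for c in o]
        s=np.linalg.lstsq(np.c_[u,-v],b-a,rcond=None)[0];P=(a+u*s[0]+b+v*s[1])/2;print(n,"3d",P,"gap",np.linalg.norm(a+u*s[0]-b-v*s[1]),"rel grasp",P-g)
for c,box in(("top",(183,180,207,203)),("scene",(333,163,355,184))):
    im=cv2.cvtColor(ims[c],cv2.COLOR_RGB2GRAY).astype(float)[box[1]:box[3],box[0]:box[2]]
    m=(im<120);m=m.astype(np.uint8);n,l,st,ce=cv2.connectedComponentsWithStats(m)
    for i in range(1,n):
        if 8<st[i,4]<120: print(c,st[i],at(c,ce[i]+box[:2],.075))
E
```

```text
t 7.95 grasp [ 0.5591 -0.0903  0.2574] x [0.102 0.563 0.82 ] y [ 0.985 -0.172 -0.005] z [ 0.138  0.808 -0.573] w 0.0279 gf 49.64581192005426 f [-0.57 -0.05 -3.46] q [ 0.12  0.47  0.55  1.63 -1.04  1.71  0.69]
handle top 0.59 [303.7, 182.3] [ 0.5592 -0.0797  0.26  ]
handle scene 0.48 [291.0, 198.7] [ 0.5596 -0.0809  0.26  ]
handle 3d [ 0.5593 -0.0798  0.2588] gap 0.0004051600927405046 rel grasp [0.0002 0.0105 0.0014]
tool top 0.7 [304.3, 184.2] [ 0.5546 -0.0811  0.26  ]
stand_top top 0.59 [193.5, 192.2] [0.5645 0.2207 0.075 ]
stand_top scene 0.68 [344.5, 170.7] [0.562  0.2252 0.075 ]
bore top 0.64 [272.3, 192.8] [ 0.5615 -0.0017  0.085 ]
bore scene 0.79 [306.2, 224.1] [ 0.5621 -0.0012  0.085 ]
bore scene 0.78 [126.5, 234.1] [ 0.1981 -0.2498  0.085 ]
top [ 7  8  9 10 68] [0.5648 0.2196 0.075 ]
scene [ 6  7 10  7 55] [0.5639 0.2153 0.075 ]
scene [ 0 17  5  4 11] [0.5564 0.1718 0.075 ]
```

View pics/d1.png

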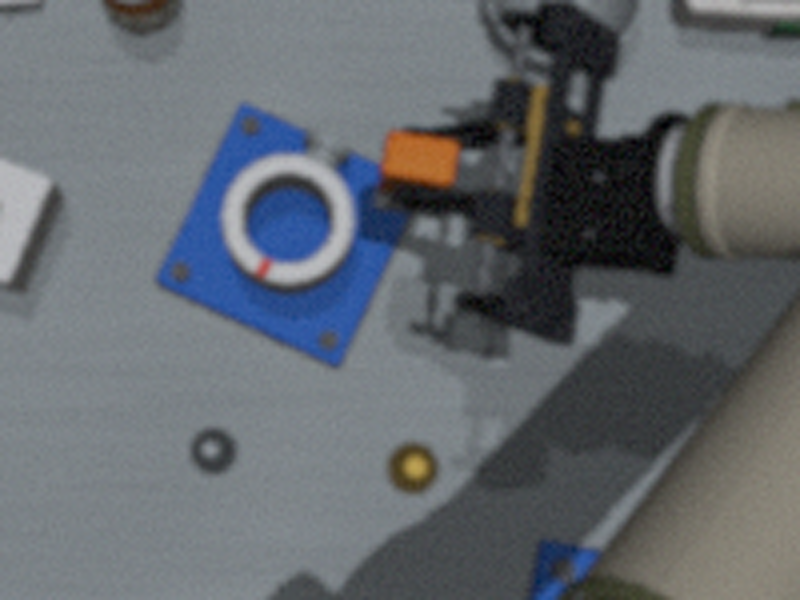

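Top view: the handle (420,160) is upright and sits ~10 mm ahead of the grasp point, as expected. Now move above the stand.

```bash
python3 - <<'E'
from h import *
Q=rot((.172,.985),.966)
plan([((.5634,.2085,.235),Q,15)],0)
E
```

```text
[0.01, -0.003, 0.017, -0.0, 0.0, 0.0, 0],
[0.01, -0.003, 0.017, -0.0, 0.001, 0.0, 0],
[0.01, -0.003, 0.017, -0.0, 0.0, 0.0, 0],
[0.01, -0.003, 0.017, -0.001, 0.001, 0.0, 0],
[0.01, -0.004, 0.017, 0.0, 0.0, 0.0, 0],
[0.009, -0.003, 0.017, 0.0, 0.001, 0.001, 0],
[0.01, -0.003, 0.017, 0.0, 0.0, -0.0, 0],
[0.01, -0.003, 0.017, -0.0, 0.0, -0.0, 0],
[0.01, -0.003, 0.017, -0.0, 0.001, -0.0, 0],
[0.01, -0.003, 0.017, -0.0, 0.0, -0.0, 0]
--
[0.01, -0.004, 0.017, -0.0, 0.001, 0.0, 0],
[0.01, -0.003, 0.017, -0.001, 0.0, 0.0, 0],
[0.009, -0.003, 0.018, 0.0, 0.001, 0.0, 0],
[0.01, -0.003, 0.017, 0.0, 0.0, 0.0, 0],
[0.01, -0.003, 0.017, 0.0, 0.001, 0.0, 0],
```

>>> drive_tool([
  [[0.01, -0.003, 0.017, 0, 0, 0, 0], [0.01, -0.003, 0.017, 0, 0.001, 0, 0], [0.01, -0.003, 0.017, 0, 0, 0, 0], [0.01, -0.003, 0.017, -0.001, 0.001, 0, 0], [0.01, -0.004, 0.017, 0, 0, 0, 0], [0.009, -0.003, 0.017, 0, 0.001, 0.001, 0], [0.01, -0.003, 0.017, 0, 0, 0, 0], [0.01, -0.003, 0.017, 0, 0, 0, 0], [0.01, -0.003, 0.017, 0, 0.001, 0, 0], [0.01, -0.003, 0.017, 0, 0, 0, 0]],
])

```text
time: 9.55
ee_pos: [0.5651, 0.1249, 0.2326]
eef_rot: [0.678, 0.57, 0.354, -0.298]
ft_force: [0.2, 0.0, -2.6]
width: 0.0278
grip_force: 49.6
```

>>> drive_tool([
  [[0.01, -0.004, 0.017, 0, 0.001, 0, 0], [0.01, -0.003, 0.017, -0.001, 0, 0, 0], [0.009, -0.003, 0.018, 0, 0.001, 0, 0], [0.01, -0.003, 0.017, 0, 0, 0, 0], [0.01, -0.003, 0.017, 0, 0.001, 0, 0], [0, 0, 0, 0, 0, 0, 0]],
])

```text
time: 10.15
ee_pos: [0.5651, 0.2272, 0.224]
eef_rot: [0.677, 0.571, 0.355, -0.3]
ft_force: [-0.3, -0.0, -2.0]
width: 0.0278
grip_force: 49.6
```

```bash
python3 - <<'E'
from h import *
np.set_printoptions(precision=4,suppress=True)
g,q=where()
a=r.camera("top");b=r.camera("scene")
f=lambda im,x,y:cv2.resize(im[y-50:y+50,x-40:x+40,::-1],(400,500),interpolation=cv2.INTER_CUBIC)
cv2.imwrite("pics/e.png",np.hstack([f(a,190,185),f(b,342,150)]))
for c in("top","scene"):
  for n in("handle","tool","blade_band","stand_top"):
    for d in r.place_of(c,n)[:2]: print(c,n,round(d["conf"],2),d["at"],at(c,d["at"],.075 if n=="stand_top" else g[2]))
ax=g+np.array([.172,.985,0])*.0096
print("pred axis",[(proj(c,ax+[0,0,dz])) for c in("top","scene") for dz in(-.03,-.04,-.1)])
E
```

```text
t 10.15 grasp [0.5625 0.2117 0.2348] x [0.096 0.559 0.824] y [ 0.986 -0.168 -0.001] z [ 0.138  0.812 -0.567] w 0.0278 gf 49.646634478121996 f [-0.25 -0.04 -2.  ] q [-0.29  0.25  0.35  1.92 -1.18  1.21  0.48]
top handle 0.75 [181.4, 180.2] [0.5687 0.222  0.2348]
top tool 0.49 [186.7, 185.0] [0.5566 0.2084 0.2348]
top stand_top 0.5 [194.2, 189.4] [0.5725 0.2189 0.075 ]
scene handle 0.59 [349.4, 133.4] [0.569  0.1967 0.2348]
scene tool 0.65 [348.2, 140.5] [0.5774 0.1716 0.2348]
scene blade_band 0.52 [346.9, 155.3] [0.5966 0.123  0.2348]
scene blade_band 0.5 [300.7, 240.6] [ 0.6211 -0.149   0.2348]
scene stand_top 0.8 [344.4, 174.0] [0.5672 0.2135 0.075 ]
scene stand_top 0.29 [230.7, 239.0] [ 0.4206 -0.1286  0.075 ]
pred axis [array([184.076 , 184.1533]), array([184.8588, 184.8461]), array([189.2951, 188.7716]), array([350.2999, 136.2542]), array([349.8237, 139.2211]), array([347.0982, 156.2111])]
```

View pics/e.png

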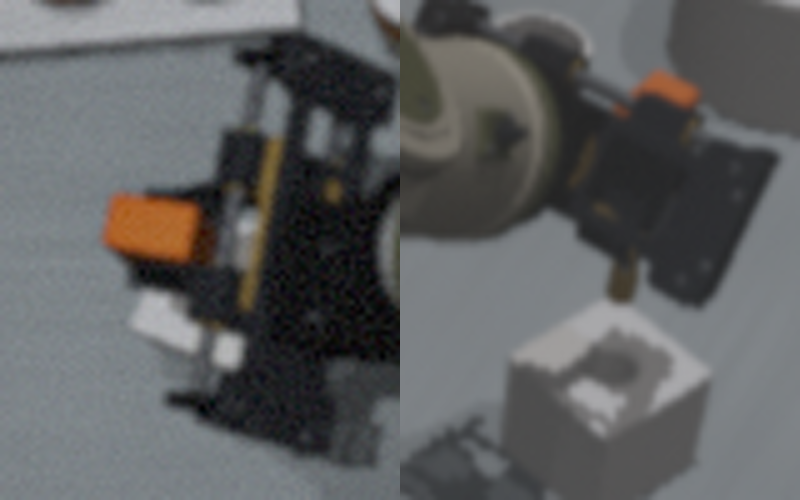

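The tool is vertical above the hole, blade tip at (622,290) and hole at (612,365) in the right-hand crop. Nudge about 4 mm and lower into the hole, leaving about 25 mm to go.

```bash
python3 - <<'E'
from h import *
Q=rot((.172,.985),.966)
plan([((.5644,.2081,.215),Q,3),((.5644,.2081,.145),Q,7)],0)
E
```

```text
[-0.005, 0.0, 0.004, 0.0, -0.0, -0.0, 0],
[-0.006, 0.0, 0.003, 0.0, -0.0, -0.0, 0],
[-0.005, 0.001, 0.004, 0.001, -0.001, -0.0, 0],
[-0.008, -0.0, 0.006, -0.0, 0.0, -0.0, 0],
[-0.009, -0.0, 0.005, -0.0, 0.0, -0.0, 0],
[-0.008, -0.0, 0.006, -0.0, 0.0, -0.0, 0],
[-0.008, -0.0, 0.006, -0.0, 0.0, -0.0, 0],
[-0.008, -0.0, 0.006, -0.0, 0.0, -0.0, 0],
[-0.009, -0.0, 0.005, -0.0, 0.0, -0.0, 0],
[-0.008, -0.0, 0.006, -0.0, 0.0, -0.0, 0]
--
```

>>> drive_tool([
  [[-0.005, 0, 0.004, 0, 0, 0, 0], [-0.006, 0, 0.003, 0, 0, 0, 0], [-0.005, 0.001, 0.004, 0.001, -0.001, 0, 0], [-0.008, 0, 0.006, 0, 0, 0, 0], [-0.009, 0, 0.005, 0, 0, 0, 0], [-0.008, 0, 0.006, 0, 0, 0, 0], [-0.008, 0, 0.006, 0, 0, 0, 0], [-0.008, 0, 0.006, 0, 0, 0, 0], [-0.009, 0, 0.005, 0, 0, 0, 0], [-0.008, 0, 0.006, 0, 0, 0, 0]],
])

```text
time: 11.65
ee_pos: [0.5673, 0.2236, 0.1332]
eef_rot: [0.678, 0.57, 0.355, -0.299]
ft_force: [0.5, 0.5, -1.7]
width: 0.0276
grip_force: 49.6
```

```bash
python3 - <<'E'
from h import *
where()
Q=rot((.172,.985),.966)
plan([((.5644,.2081,.124),Q,6)],0)
E
```

```text
t 11.65 grasp [0.5646 0.2082 0.144 ] x [0.098 0.56  0.822] y [ 0.985 -0.171 -0.001] z [ 0.141  0.81  -0.569] w 0.0276 gf 49.64633485302329 f [ 0.5   0.52 -1.75] q [-0.16  0.39  0.22  1.97 -1.25  1.13  0.66]
[-0.003, -0.0, 0.002, -0.0, 0.0, -0.0, 0],
[-0.003, -0.0, 0.002, -0.0, 0.0, -0.0, 0],
[-0.002, -0.0, 0.002, -0.0, 0.0, -0.0, 0],
[-0.003, -0.0, 0.001, -0.001, 0.0, -0.0, 0],
[-0.003, -0.0, 0.002, 0.0, 0.0, -0.0, 0],
[-0.003, -0.0, 0.002, 0.0, 0.0, -0.0, 0],
```

Joint 5 (−1.25) is near its −1.27 limit, so yaw the tool about its own axis in the hole to relieve it.

```bash
cat >> h.py <<'E'
def held(axis_xy,z,yaw,off=.0096):
    h=np.array([np.cos(yaw),np.sin(yaw)]);Q=rot(h,.966);return (axis_xy[0]-off*h[0],axis_xy[1]-off*h[1],z),Q
E
python3 - <<'E'
from h import *
y0=np.arctan2(.985,.172);print(y0)
g,q=where()
w=[]
for i in range(1,7):
    G,Q=held((.566,.2176),.144-.001*i,y0+.05*i);w.append((G,Q,1))
plan(w,0)
E
```

```text
1.3979200820575755
t 11.65 grasp [0.5646 0.2082 0.144 ] x [0.098 0.56  0.822] y [ 0.985 -0.171 -0.001] z [ 0.141  0.81  -0.569] w 0.0276 gf 49.64633485302329 f [ 0.5   0.52 -1.75] q [-0.16  0.39  0.22  1.97 -1.25  1.13  0.66]
[-0.001, -0.001, 0.0, 0.04, 0.0, -0.029, 0],
[-0.001, 0.0, 0.001, 0.041, 0.0, -0.028, 0],
[-0.001, -0.0, 0.001, 0.042, 0.0, -0.028, 0],
[-0.0, -0.0, 0.0, 0.041, 0.0, -0.029, 0],
[-0.001, -0.001, 0.001, 0.041, 0.0, -0.028, 0],
[-0.001, -0.0, 0.0, 0.041, 0.0, -0.029, 0],
```

>>> drive_tool([
  [[-0.001, -0.001, 0, 0.04, 0, -0.029, 0], [-0.001, 0, 0.001, 0.041, 0, -0.028, 0], [-0.001, 0, 0.001, 0.042, 0, -0.028, 0], [0, 0, 0, 0.041, 0, -0.029, 0], [-0.001, -0.001, 0.001, 0.041, 0, -0.028, 0], [-0.001, 0, 0, 0.041, 0, -0.029, 0]],
])

```text
time: 12.25
ee_pos: [0.5653, 0.2234, 0.1277]
eef_rot: [0.584, 0.665, 0.307, -0.349]
ft_force: [0.3, 0.0, -2.1]
width: 0.0279
grip_force: 49.6
```

```bash
python3 - <<'E'
from h import *
where()
G,Q=held((.566,.2176),.123,1.398+.3)
plan([(G,Q,8)],0)
E
```

```text
t 12.25 grasp [0.5673 0.2079 0.1385] x [-0.073  0.564  0.823] y [0.992 0.129 0.   ] z [-0.106  0.816 -0.568] w 0.0279 gf 49.64629760943353 f [ 0.31  0.05 -2.11] q [-0.14  0.54  0.21  1.74 -1.09  1.37  0.72]
[-0.002, -0.0, 0.001, -0.0, -0.0, 0.0, 0],
[-0.001, -0.0, 0.001, -0.0, -0.0, 0.0, 0],
[-0.002, -0.0, 0.001, -0.001, -0.0, 0.0, 0],
[-0.001, -0.0, 0.002, 0.0, -0.0, 0.001, 0],
[-0.002, -0.0, 0.001, 0.0, -0.0, -0.0, 0],
[-0.002, -0.0, 0.001, -0.0, -0.0, -0.0, 0],
[-0.001, -0.0, 0.001, -0.0, -0.0, 0.0, 0],
[-0.002, -0.0, 0.001, -0.001, -0.0, 0.0, 0],
```

Joint 5 is relieved to −1.09. Descend to find the guard contact.

>>> drive_tool([
  [[-0.002, 0, 0.001, 0, 0, 0, 0], [-0.001, 0, 0.001, 0, 0, 0, 0], [-0.002, 0, 0.001, 0, 0, 0, 0], [-0.001, 0, 0.002, 0, 0, 0, 0], [-0.002, 0, 0.001, 0, 0, 0, 0], [-0.002, 0, 0.001, 0, 0, 0, 0], [-0.001, 0, 0.001, 0, 0, 0, 0], [-0.002, 0, 0.001, 0, 0, 0, 0], [0, 0, 0, 0, 0, 0, 0]],
])

```text
time: 13.15
ee_pos: [0.5652, 0.2235, 0.1122]
eef_rot: [0.585, 0.665, 0.307, -0.349]
ft_force: [0.1, 0.6, -1.6]
width: 0.0279
grip_force: 49.6
```

```bash
python3 - <<'E'
from h import *
g,q=where()
for c in("top","scene"):
  r.camera(c)
  for n in("handle","tool"):
    for d in r.place_of(c,n)[:1]: print(c,n,round(d["conf"],2),d["at"],at(c,d["at"],.12 if n=="handle" else .079))
E
```

```text
t 13.15 grasp [0.5672 0.208  0.123 ] x [-0.072  0.564  0.822] y [ 0.992  0.127 -0.   ] z [-0.105  0.816 -0.569] w 0.0279 gf 49.64609693270177 f [ 0.13  0.62 -1.6 ] q [-0.13  0.57  0.2   1.75 -1.1   1.35  0.74]
top handle 0.58 [192.3, 190.6] [0.56158817 0.21572584 0.12      ]
top tool 0.71 [252.8, 252.0] [0.39676258 0.05167608 0.079     ]
scene handle 0.58 [345.7, 162.2] [0.56562909 0.21317024 0.12      ]
```

>>> drive_tool([
  [[-0.001, 0, 0.0007, 0, 0, 0, 0], [-0.001, 0, 0.0007, 0, 0, 0, 0]],
])

```text
time: 13.65
ee_pos: [0.5653, 0.2237, 0.1106]
eef_rot: [0.585, 0.665, 0.307, -0.349]
ft_force: [-3.9, -4.6, 7.8]
width: 0.0273
grip_force: 49.6
```

>>> drive_tool([
  [[-0.001, 0, 0.0007, 0, 0, 0, 0], [0, 0, 0, 0, 0, 0, 0]],
])

```text
time: 13.85
ee_pos: [0.5653, 0.2237, 0.1107]
eef_rot: [0.584, 0.665, 0.308, -0.349]
ft_force: [-5.7, -4.2, 10.4]
width: 0.0274
grip_force: 49.6
```

Guard contact at grasp z ≈ 0.1215 (10 N). Ease off 1.5 mm and open.

>>> drive_tool([
  [[0.0012, 0, -0.0009, 0, 0, 0, 0], [0, 0, 0, 0, 0, 0, 0.6], [0, 0, 0, 0, 0, 0, 0.6], [0, 0, 0, 0, 0, 0, 0.6], [0, 0, 0, 0, 0, 0, 0.6], [0, 0, 0, 0, 0, 0, 0.6], [0, 0, 0, 0, 0, 0, 0.6], [0, 0, 0, 0, 0, 0, 0.6]],
])

```text
time: 14.65
ee_pos: [0.5653, 0.2236, 0.1103]
eef_rot: [0.585, 0.665, 0.307, -0.349]
ft_force: [-1.3, 1.0, -0.2]
width: 0.0518
grip_force: 0.0
```

```bash
python3 - <<'E'
from h import *
g,q=where()
a=r.camera("top");b=r.camera("scene")
f=lambda im,x,y:cv2.resize(im[y-50:y+50,x-40:x+40,::-1],(400,500),interpolation=cv2.INTER_CUBIC)
cv2.imwrite("pics/f.png",np.hstack([f(a,194,188),f(b,345,165)]))
for c in("top","scene"):
  for n in("handle","tool"):
    for d in r.place_of(c,n)[:1]: print(c,n,round(d["conf"],2),d["at"],at(c,d["at"],.116 if n=="handle" else .075))
E
```

```text
t 14.65 grasp [0.5673 0.2081 0.1211] x [-0.072  0.564  0.823] y [0.992 0.127 0.   ] z [-0.104  0.816 -0.569] w 0.0518 gf 0.0 f [-1.3   0.96 -0.17] q [-0.13  0.57  0.2   1.75 -1.1   1.35  0.75]
top handle 0.65 [190.1, 187.7] [0.57027695 0.22272908 0.116     ]
top tool 0.53 [195.8, 192.7] [0.56305962 0.21413219 0.075     ]
scene handle 0.64 [345.3, 164.5] [0.56709755 0.20858654 0.116     ]
scene tool 0.69 [342.4, 172.0] [0.55909494 0.21764769 0.075     ]
```

View pics/f.png

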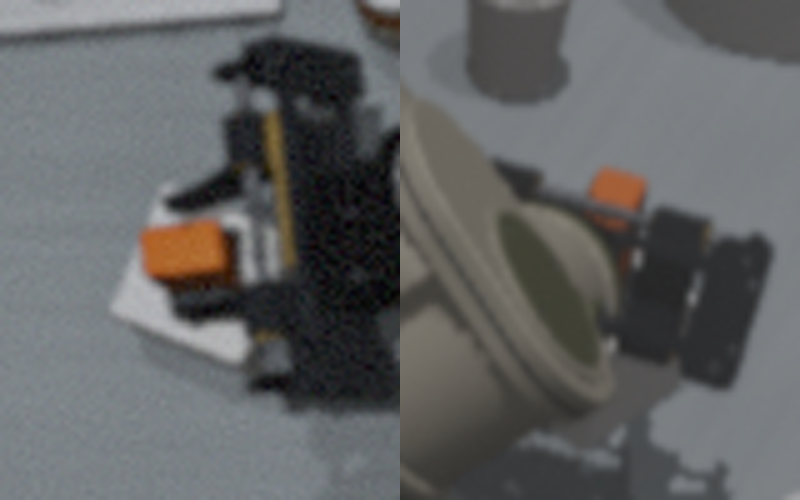

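Top view: the tool (handle at (185,250)) stands in the stand with both fingers off it. Grip it again and lift.

>>> drive_tool([
  [[0, 0, 0, 0, 0, 0, 0], [0, 0, 0, 0, 0, 0, 0], [0, 0, 0, 0, 0, 0, 0], [0, 0, 0, 0, 0, 0, 0], [0, 0, 0, 0, 0, 0, 0], [0, 0, 0, 0, 0, 0, 0], [0, 0, 0, 0, 0, 0, 0]],
])

```text
time: 15.65
ee_pos: [0.5653, 0.2236, 0.1104]
eef_rot: [0.585, 0.665, 0.307, -0.349]
ft_force: [0.1, 0.2, -0.1]
width: 0.0275
grip_force: 50.0
```

```bash
python3 - <<'E'
from h import *
g,q=where()
np.save("stand_grasp.npy",np.r_[g,q.as_quat()])
C=np.array([.558,0.]);y=1.698;h=np.array([np.cos(y),np.sin(y)])
up=(g+[0,0,.095]);over=np.r_[C-.0096*h,.2155]
plan([(up,q,8),(over,held(C,0,y)[1],12)],0)
E
```

```text
t 15.65 grasp [0.5673 0.2081 0.1212] x [-0.073  0.564  0.822] y [0.992 0.127 0.   ] z [-0.104  0.816 -0.569] w 0.0275 gf 49.9993054009974 f [ 0.05  0.25 -0.1 ] q [-0.13  0.57  0.2   1.75 -1.1   1.35  0.75]
[0.01, 0.0, -0.007, 0.0, 0.0, 0.0, 0],
[0.01, 0.0, -0.007, 0.0, 0.0, 0.0, 0],
[0.009, 0.0, -0.006, 0.0, 0.0, 0.0, 0],
[0.01, 0.0, -0.007, 0.0, 0.0, 0.0, 0],
[0.01, 0.0, -0.007, 0.0, 0.0, 0.0, 0],
[0.01, 0.0, -0.007, 0.0, 0.0, 0.0, 0],
[0.009, 0.0, -0.006, 0.0, 0.0, 0.0, 0],
[0.01, 0.0, -0.007, 0.0, 0.0, 0.0, 0],
[-0.01, -0.003, -0.015, -0.0, 0.0, 0.0, 0],
[-0.01, -0.003, -0.014, -0.0, 0.0, 0.0, 0]
--
[-0.011, -0.003, -0.015, -0.0, 0.0, 0.0, 0],
[-0.01, -0.003, -0.015, -0.0, 0.0, 0.0, 0],
[-0.01, -0.003, -0.014, -0.0, 0.0, 0.0, 0],
[-0.01, -0.003, -0.015, -0.0, 0.0, 0.0, 0],
[-0.01, -0.003, -0.015, -0.0, 0.0, 0.0, 0],
[-0.011, -0.003, -0.015, -0.0, 0.0, 0.0, 0],
[-0.01, -0.003, -0.014, -0.0, 0.0, 0.0, 0],
[-0.01, -0.003, -0.015, -0.0, 0.0, 0.0, 0],
[-0.01, -0.003, -0.015, -0.0, 0.0, 0.0, 0],
[-0.011, -0.003, -0.014, -0.0, 0.0, 0.0, 0]
--
```

>>> drive_tool([
  [[0.01, 0, -0.007, 0, 0, 0, 0], [0.01, 0, -0.007, 0, 0, 0, 0], [0.009, 0, -0.006, 0, 0, 0, 0], [0.01, 0, -0.007, 0, 0, 0, 0], [0.01, 0, -0.007, 0, 0, 0, 0], [0.01, 0, -0.007, 0, 0, 0, 0], [0.009, 0, -0.006, 0, 0, 0, 0], [0.01, 0, -0.007, 0, 0, 0, 0], [-0.01, -0.003, -0.015, 0, 0, 0, 0], [-0.01, -0.003, -0.014, 0, 0, 0, 0]],
])

```text
time: 16.65
ee_pos: [0.5637, 0.1867, 0.2056]
eef_rot: [0.585, 0.665, 0.307, -0.348]
ft_force: [0.1, -0.1, -2.3]
width: 0.0278
grip_force: 50.0
```

>>> drive_tool([
  [[-0.011, -0.003, -0.015, 0, 0, 0, 0], [-0.01, -0.003, -0.015, 0, 0, 0, 0], [-0.01, -0.003, -0.014, 0, 0, 0, 0], [-0.01, -0.003, -0.015, 0, 0, 0, 0], [-0.01, -0.003, -0.015, 0, 0, 0, 0], [-0.011, -0.003, -0.015, 0, 0, 0, 0], [-0.01, -0.003, -0.014, 0, 0, 0, 0], [-0.01, -0.003, -0.015, 0, 0, 0, 0], [-0.01, -0.003, -0.015, 0, 0, 0, 0], [-0.011, -0.003, -0.014, 0, 0, 0, 0]],
])

```text
time: 17.65
ee_pos: [0.5569, 0.0044, 0.2043]
eef_rot: [0.585, 0.665, 0.307, -0.348]
ft_force: [-0.3, -1.4, -2.0]
width: 0.0274
grip_force: 50.0
```

>>> drive_tool([
  [[0, 0, 0, 0, 0, 0, 0], [0, 0, 0, 0, 0, 0, 0]],
])

```text
time: 17.85
ee_pos: [0.557, 0.0055, 0.2039]
eef_rot: [0.585, 0.665, 0.307, -0.349]
ft_force: [-0.5, 0.3, -2.6]
width: 0.0278
grip_force: 50.0
```

```bash
python3 - <<'E'
from h import *
g,q=where()
b=r.camera("scene");a=r.camera("top")
f=lambda im,x,y:cv2.resize(im[y-50:y+50,x-40:x+40,::-1],(400,500),interpolation=cv2.INTER_CUBIC)
cv2.imwrite("pics/g.png",np.hstack([f(a,272,188),f(b,310,210)]))
for c in("top","scene"):
  for n,z in(("handle",g[2]-.0055),("tool",g[2]-.0463),("blade_band",g[2]-.0985),("bore",.085)):
    for d in r.place_of(c,n)[:1]: print(c,n,round(d["conf"],2),d["at"],at(c,d["at"],z).round(4))
ax=g+.0096*np.array([-.127,.992,0]);print("pred axis",ax.round(4),[proj(c,ax-[0,0,.0983]).round(1) for c in("top","scene")],[proj(c,[.558,0,.085]).round(1) for c in("top","scene")])
E
```

```text
t 17.85 grasp [ 0.559  -0.01    0.2147] x [-0.072  0.564  0.823] y [0.992 0.127 0.   ] z [-0.104  0.816 -0.569] w 0.0278 gf 49.999351794831455 f [-0.47  0.34 -2.6 ] q [ 0.12  0.55  0.35  1.56 -0.93  1.72  0.79]
top handle 0.76 [272.5, 185.9] [ 0.5591 -0.0037  0.2092]
top tool 0.57 [269.5, 186.7] [0.5642 0.0046 0.1684]
top bore 0.97 [272.8, 191.3] [ 0.5658 -0.0031  0.085 ]
scene handle 0.69 [304.3, 193.9] [ 0.5578 -0.0144  0.2092]
scene bore 0.79 [125.3, 234.9] [ 0.1973 -0.2531  0.085 ]
pred axis [ 5.578e-01 -5.000e-04  2.147e-01] [array([271.7, 192.3]), array([305.4, 215.3])] [array([271.7, 194. ]), array([305. , 223.1])]
```

View pics/g.png

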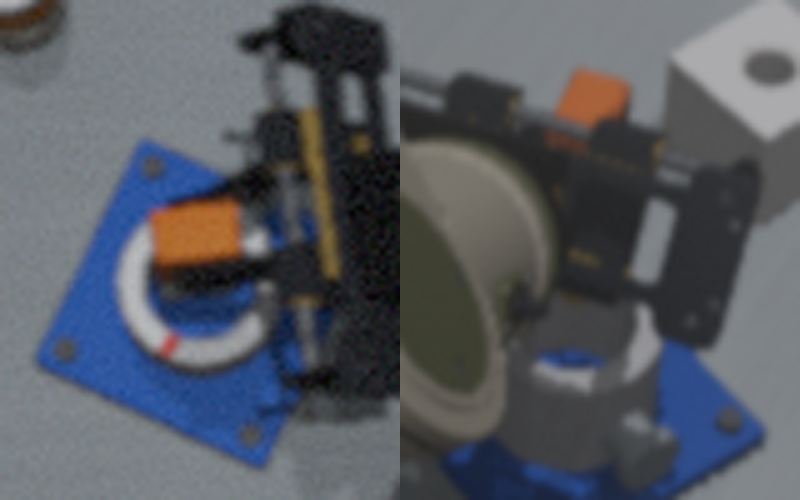

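The views show the tool upright over the smaller outlet; the red mark is at (172,345) on the left. Lower in, then press towards the mark with 6 mm of deflection.

```bash
cat >> h.py <<'E'
C=np.array([.559,-.001]);YB=-.424;YAW=1.698;ZG=.1833
def circ(deg,rad,C=C):
    a=YB+np.pi-np.radians(deg);return held(C+rad*np.array([np.cos(a),np.sin(a)]),ZG,YAW)
E
python3 - <<'E'
from h import *
G,Q=circ(0,.030);G0,_=circ(0,0)
plan([(G0,Q,5),(G,Q,10)],0)
E
```

```text
[-0.005, 0.0, 0.003, -0.0, 0.0, 0.0, 0],
[-0.006, 0.0, 0.004, -0.0, 0.0, 0.0, 0],
[-0.005, 0.001, 0.003, -0.0, 0.0, 0.0, 0],
[-0.005, -0.0, 0.004, -0.0, 0.0, 0.0, 0],
[-0.006, 0.0, 0.003, -0.0, 0.0, 0.001, 0],
[0.001, -0.003, 0.001, -0.0, 0.0, -0.0, 0],
[0.001, -0.002, 0.002, -0.0, 0.0, -0.0, 0],
[0.001, -0.003, 0.001, -0.0, 0.0, -0.0, 0],
[0.001, -0.002, 0.001, -0.0, 0.0, -0.0, 0],
[0.001, -0.003, 0.001, -0.0, 0.0, -0.0, 0]
--
[0.0, -0.002, 0.002, -0.0, 0.0, -0.0, 0],
[0.001, -0.003, 0.001, -0.0, 0.0, -0.0, 0],
[0.001, -0.002, 0.001, -0.0, 0.0, -0.0, 0],
[0.001, -0.003, 0.002, -0.0, 0.0, -0.0, 0],
[0.001, -0.002, 0.001, -0.0, 0.0, -0.0, 0],
```

>>> drive_tool([
  [[-0.005, 0, 0.003, 0, 0, 0, 0], [-0.006, 0, 0.004, 0, 0, 0, 0], [-0.005, 0.001, 0.003, 0, 0, 0, 0], [-0.005, 0, 0.004, 0, 0, 0, 0], [-0.006, 0, 0.003, 0, 0, 0.001, 0], [0.001, -0.003, 0.001, 0, 0, 0, 0], [0.001, -0.002, 0.002, 0, 0, 0, 0], [0.001, -0.003, 0.001, 0, 0, 0, 0], [0.001, -0.002, 0.001, 0, 0, 0, 0], [0.001, -0.003, 0.001, 0, 0, 0, 0]],
])

```text
time: 19.35
ee_pos: [0.5441, 0.0109, 0.1733]
eef_rot: [0.585, 0.665, 0.307, -0.348]
ft_force: [-0.3, 0.6, -1.4]
width: 0.0276
grip_force: 50.0
```

>>> drive_tool([
  [[0, -0.002, 0.002, 0, 0, 0, 0], [0.001, -0.003, 0.001, 0, 0, 0, 0], [0.001, -0.002, 0.001, 0, 0, 0, 0], [0.001, -0.003, 0.002, 0, 0, 0, 0], [0.001, -0.002, 0.001, 0, 0, 0, 0], [0, 0, 0, 0, 0, 0, 0], [0, 0, 0, 0, 0, 0, 0]],
])

```text
time: 20.05
ee_pos: [0.5314, 0.0171, 0.1723]
eef_rot: [0.585, 0.665, 0.307, -0.348]
ft_force: [1.6, -0.1, -3.1]
width: 0.0277
grip_force: 50.0
```

```bash
cat >> h.py <<'E'
def pol():
    g,q=where();h=q.apply([0,0,1]);h=h[:2]/np.hypot(*h[:2]);d=g[:2]+.0096*h-C
    e=[]
    for i in range(6):
        r.camera("top");e.append(r.read_state()["ft_force"])
    f=np.mean(e,0);u=d/np.hypot(*d)
    print("rad",np.hypot(*d).round(4),"deg",np.degrees(YB+np.pi-np.arctan2(d[1],d[0]))%360,"F in",-f[:2]@u,"tang",f[0]*-u[1]+f[1]*u[0],f.round(2))
E
python3 - <<'E'
from h import *
pol()
w=[(*circ(9*i,.030),1) for i in range(1,11)];plan(w,0)
E
```

```text
t 20.05 grasp [0.5334 0.0016 0.1831] x [-0.072  0.564  0.822] y [ 0.992  0.126 -0.   ] z [-0.104  0.816 -0.569] w 0.0277 gf 50.00057847239077 f [ 1.57 -0.12 -3.08] q [ 0.11  0.54  0.34  1.67 -0.93  1.66  0.85]
rad 0.0295 deg 0.09537955328409316 F in 0.8930076500751033 tang -0.06811423289088542 [ 0.84 -0.31 -2.05]
[0.002, 0.002, 0.003, 0.0, 0.0, -0.001, 0],
[0.002, 0.004, 0.003, 0.0, 0.0, 0.0, 0],
[0.002, 0.003, 0.002, 0.0, 0.0, 0.0, 0],
[0.001, 0.005, 0.002, 0.0, 0.0, 0.0, 0],
[0.001, 0.004, 0.001, 0.0, 0.0, 0.0, 0],
[0.0, 0.005, 0.001, 0.0, 0.0, 0.0, 0],
[0.0, 0.005, -0.0, 0.0, 0.0, 0.0, 0],
[-0.0, 0.004, -0.001, 0.0, 0.0, 0.0, 0],
[-0.001, 0.005, -0.001, 0.0, 0.0, 0.0, 0],
[-0.001, 0.004, -0.002, 0.0, 0.0, 0.0, 0]
--
```

Force is 0.9 N, meaning the axis-to-centre estimate is ~3 mm off in this direction. Correct it, then start round.

```bash
sed -i 's/^C=np.array.*;YB/C=np.array([.5563,.0002]);YB/' h.py; python3 - <<'E'
from h import *
w=[(*circ(0,.030),2)]+[(*circ(9*i,.030),1) for i in range(1,9)];plan(w,0)
E
```

```text
[0.001, -0.001, 0.001, 0.0, 0.0, -0.0, 0],
[0.0, -0.002, 0.0, 0.0, 0.0, -0.001, 0],
[0.002, 0.003, 0.003, 0.0, 0.0, 0.0, 0],
[0.002, 0.003, 0.003, 0.0, 0.0, 0.0, 0],
[0.002, 0.004, 0.002, 0.0, 0.0, 0.0, 0],
[0.001, 0.004, 0.002, 0.0, 0.0, 0.0, 0],
[0.001, 0.005, 0.001, 0.0, 0.0, 0.0, 0],
[0.0, 0.004, 0.001, 0.0, 0.0, 0.0, 0],
[0.0, 0.005, -0.0, 0.0, 0.0, 0.0, 0],
[-0.0, 0.005, -0.001, 0.0, 0.0, 0.0, 0]
--
```

>>> drive_tool([
  [[0.001, -0.001, 0.001, 0, 0, 0, 0], [0, -0.002, 0, 0, 0, -0.001, 0], [0, 0, 0, 0, 0, 0, 0], [0, 0, 0, 0, 0, 0, 0]],
])

```text
time: 20.75
ee_pos: [0.5282, 0.0182, 0.1725]
eef_rot: [0.585, 0.665, 0.307, -0.348]
ft_force: [2.6, -1.0, -2.8]
width: 0.0279
grip_force: 50.0
```

>>> drive_tool([
  [[0.002, 0.003, 0.003, 0, 0, 0, 0], [0.002, 0.003, 0.003, 0, 0, 0, 0], [0.002, 0.004, 0.002, 0, 0, 0, 0], [0.001, 0.004, 0.002, 0, 0, 0, 0], [0.001, 0.005, 0.001, 0, 0, 0, 0], [0, 0, 0, 0, 0, 0, 0]],
])

```text
time: 21.35
ee_pos: [0.5457, 0.0347, 0.1729]
eef_rot: [0.585, 0.665, 0.307, -0.349]
ft_force: [0.8, -2.0, -0.8]
width: 0.0275
grip_force: 50.0
```

>>> drive_tool([
  [[0, 0.004, 0.001, 0, 0, 0, 0], [0, 0.005, 0, 0, 0, 0, 0], [0, 0.005, -0.001, 0, 0, 0, 0], [0, 0, 0, 0, 0, 0, 0]],
])

```text
time: 21.75
ee_pos: [0.5596, 0.036, 0.1728]
eef_rot: [0.585, 0.665, 0.307, -0.349]
ft_force: [-0.9, -2.6, -1.7]
width: 0.0275
grip_force: 50.0
```

```bash
python3 - <<'E'
from h import *
pol()
w=[(*circ(72+9*i,.030),1) for i in range(1,3)];plan(w,0)
E
```

```text
t 21.75 grasp [0.5616 0.0205 0.1836] x [-0.073  0.564  0.823] y [0.992 0.127 0.   ] z [-0.105  0.816 -0.569] w 0.0275 gf 50.000695176422596 f [-0.88 -2.65 -1.7 ] q [ 0.08  0.57  0.33  1.61 -0.96  1.65  0.8 ]
rad 0.0301 deg 73.49974779084572 F in 1.9440404464678314 tang 0.08012008809026089 [-0.34 -1.92 -1.76]
[-0.001, 0.004, -0.001, -0.0, 0.0, 0.0, 0],
[-0.001, 0.004, -0.002, -0.0, 0.0, 0.0, 0],
```

A steady 1.9 N. Continue clockwise.

```bash
python3 - <<'E'
from h import *
w=[(*circ(73+9*i,.030),1) for i in range(1,21)];plan(w,0)
E
```

```text
[-0.001, 0.005, -0.001, -0.0, 0.0, 0.0, 0],
[-0.001, 0.004, -0.002, -0.0, 0.0, 0.0, 0],
[-0.002, 0.004, -0.002, -0.0, 0.0, 0.0, 0],
[-0.002, 0.003, -0.003, -0.0, 0.0, 0.0, 0],
[-0.002, 0.003, -0.003, -0.0, 0.0, 0.0, 0],
[-0.003, 0.002, -0.004, -0.0, 0.0, 0.0, 0],
[-0.002, 0.001, -0.003, -0.0, 0.0, 0.0, 0],
[-0.003, 0.001, -0.004, -0.0, 0.0, 0.0, 0],
[-0.002, -0.0, -0.004, -0.0, 0.0, 0.0, 0],
[-0.003, -0.001, -0.004, -0.0, 0.0, 0.0, 0]
--
[-0.003, -0.002, -0.004, -0.0, 0.0, 0.0, 0],
[-0.002, -0.002, -0.003, -0.0, 0.0, 0.0, 0],
[-0.002, -0.003, -0.003, -0.0, 0.0, 0.0, 0],
[-0.002, -0.003, -0.003, -0.0, 0.0, 0.0, 0],
[-0.001, -0.004, -0.002, -0.0, 0.0, 0.0, 0],
[-0.002, -0.004, -0.002, -0.0, 0.0, 0.0, 0],
[-0.0, -0.005, -0.001, -0.0, 0.0, 0.0, 0],
[-0.001, -0.004, -0.0, -0.0, 0.0, 0.0, 0],
[0.0, -0.005, -0.0, -0.0, 0.0, 0.0, 0],
[0.001, -0.005, 0.0, -0.0, 0.0, 0.0, 0]
--
```

>>> drive_tool([
  [[-0.001, 0.005, -0.001, 0, 0, 0, 0], [-0.001, 0.004, -0.002, 0, 0, 0, 0], [0, 0, 0, 0, 0, 0, 0], [-0.002, 0.004, -0.002, 0, 0, 0, 0], [-0.002, 0.003, -0.003, 0, 0, 0, 0], [-0.002, 0.003, -0.003, 0, 0, 0, 0], [-0.003, 0.002, -0.004, 0, 0, 0, 0], [-0.002, 0.001, -0.003, 0, 0, 0, 0], [0, 0, 0, 0, 0, 0, 0]],
])

```text
time: 22.95
ee_pos: [0.584, 0.0159, 0.1723]
eef_rot: [0.585, 0.665, 0.307, -0.348]
ft_force: [-1.5, -0.6, -3.0]
width: 0.0276
grip_force: 50.0
```

>>> drive_tool([
  [[-0.003, 0.001, -0.004, 0, 0, 0, 0], [-0.002, 0, -0.004, 0, 0, 0, 0], [-0.003, -0.001, -0.004, 0, 0, 0, 0], [-0.003, -0.002, -0.004, 0, 0, 0, 0], [-0.002, -0.002, -0.003, 0, 0, 0, 0], [0, 0, 0, 0, 0, 0, 0], [0, 0, 0, 0, 0, 0, 0]],
])

```text
time: 23.65
ee_pos: [0.5827, -0.0066, 0.1726]
eef_rot: [0.585, 0.665, 0.307, -0.349]
ft_force: [-1.4, 1.2, -1.6]
width: 0.0275
grip_force: 50.0
```

```bash
python3 - <<'E'
from h import *
pol()
w=[(*circ(180+9*i,.030),1) for i in range(1,21)];plan(w,0)
E
```

```text
t 23.65 grasp [ 0.5847 -0.0221  0.1834] x [-0.073  0.564  0.823] y [0.992 0.127 0.   ] z [-0.104  0.816 -0.569] w 0.0275 gf 50.00271853292361 f [-1.4   1.25 -1.62] q [ 0.14  0.65  0.34  1.5  -0.95  1.72  0.81]
rad 0.03 deg 180.9084211076234 F in 2.258119550137066 tang 0.6258577078129591 [-1.78  1.53 -2.43]
[-0.002, -0.003, -0.003, -0.0, 0.0, 0.001, 0],
[-0.002, -0.003, -0.003, -0.0, 0.0, -0.0, 0],
[-0.002, -0.004, -0.002, -0.0, 0.0, -0.0, 0],
[-0.001, -0.004, -0.002, -0.0, 0.0, -0.0, 0],
[-0.001, -0.004, -0.001, -0.0, 0.0, -0.0, 0],
[0.0, -0.005, -0.0, -0.0, 0.0, -0.0, 0],
[0.0, -0.005, -0.0, -0.0, 0.0, -0.0, 0],
[0.0, -0.004, 0.0, -0.0, 0.0, -0.0, 0],
[0.001, -0.005, 0.001, -0.0, 0.0, -0.0, 0],
[0.002, -0.004, 0.002, -0.0, 0.0, -0.0, 0]
--
[0.001, -0.004, 0.002, -0.0, 0.0, -0.0, 0],
[0.002, -0.003, 0.003, -0.0, 0.0, -0.0, 0],
[0.002, -0.003, 0.003, -0.0, 0.0, -0.0, 0],
[0.003, -0.002, 0.004, -0.0, 0.0, -0.0, 0],
[0.002, -0.002, 0.003, -0.0, 0.0, -0.0, 0],
[0.003, -0.0, 0.004, -0.0, 0.0, -0.0, 0],
[0.002, -0.0, 0.004, -0.0, 0.0, -0.0, 0],
[0.003, 0.0, 0.004, -0.0, 0.0, -0.0, 0],
[0.003, 0.002, 0.004, -0.0, 0.0, -0.0, 0],
[0.002, 0.002, 0.003, -0.0, 0.0, -0.0, 0]
--
```

>>> drive_tool([
  [[-0.002, -0.003, -0.003, 0, 0, 0, 0], [-0.002, -0.003, -0.003, 0, 0, 0, 0], [-0.002, -0.004, -0.002, 0, 0, 0, 0], [-0.001, -0.004, -0.002, 0, 0, 0, 0], [-0.001, -0.004, -0.001, 0, 0, 0, 0], [0, 0, 0, 0, 0, 0, 0], [0, 0, 0, 0, 0, 0, 0]],
])

```text
time: 24.65
ee_pos: [0.5665, -0.0225, 0.1723]
eef_rot: [0.585, 0.665, 0.307, -0.348]
ft_force: [-0.6, 2.1, -1.1]
width: 0.0277
grip_force: 50.0
```

>>> drive_tool([
  [[0, -0.005, 0, 0, 0, 0, 0], [0, -0.005, 0, 0, 0, 0, 0], [0, -0.004, 0, 0, 0, 0, 0], [0.001, -0.005, 0.001, 0, 0, 0, 0], [0.002, -0.004, 0.002, 0, 0, 0, 0], [0, 0, 0, 0, 0, 0, 0], [0, 0, 0, 0, 0, 0, 0]],
])

```text
time: 25.35
ee_pos: [0.5433, -0.0211, 0.1732]
eef_rot: [0.585, 0.665, 0.307, -0.348]
ft_force: [1.8, 1.6, -1.6]
width: 0.0274
grip_force: 50.0
```

```bash
python3 - <<'E'
from h import *
pol()
w=[(*circ(270+9*i,.030),1) for i in range(1,13)];plan(w,0)
E
```

```text
t 25.35 grasp [ 0.5453 -0.0366  0.184 ] x [-0.073  0.564  0.823] y [0.992 0.127 0.001] z [-0.104  0.816 -0.569] w 0.0274 gf 50.004507740959525 f [ 1.76  1.57 -1.64] q [ 0.16  0.59  0.36  1.58 -0.92  1.72  0.86]
rad 0.0299 deg 269.83009787520257 F in 1.8986548932722038 tang 0.32686412467552484 [ 1.07  1.6  -0.33]
[0.001, -0.004, 0.003, -0.0, 0.0, 0.001, 0],
[0.002, -0.003, 0.002, -0.0, 0.0, -0.0, 0],
[0.002, -0.003, 0.003, -0.0, 0.0, -0.0, 0],
[0.003, -0.002, 0.004, -0.0, 0.0, -0.0, 0],
[0.002, -0.002, 0.004, -0.0, 0.0, -0.0, 0],
[0.003, -0.0, 0.003, -0.0, 0.0, -0.0, 0],
[0.002, -0.0, 0.004, -0.0, 0.0, -0.0, 0],
[0.003, 0.0, 0.004, -0.0, 0.0, -0.0, 0],
[0.003, 0.002, 0.004, -0.0, 0.0, -0.0, 0],
[0.002, 0.002, 0.003, -0.0, 0.0, -0.0, 0]
--
[0.002, 0.003, 0.003, -0.0, 0.0, -0.0, 0],
[0.002, 0.003, 0.003, -0.0, 0.0, -0.0, 0],
```

>>> drive_tool([
  [[0.001, -0.004, 0.003, 0, 0, 0, 0], [0.002, -0.003, 0.002, 0, 0, 0, 0], [0.002, -0.003, 0.003, 0, 0, 0, 0], [0.003, -0.002, 0.004, 0, 0, 0, 0], [0.002, -0.002, 0.004, 0, 0, 0, 0], [0, 0, 0, 0, 0, 0, 0], [0, 0, 0, 0, 0, 0, 0]],
])

```text
time: 26.35
ee_pos: [0.5269, -0.0041, 0.1722]
eef_rot: [0.585, 0.665, 0.307, -0.349]
ft_force: [2.2, 0.0, -1.0]
width: 0.0276
grip_force: 50.0
```

>>> drive_tool([
  [[0.003, 0, 0.003, 0, 0, 0, 0], [0.002, 0, 0.004, 0, 0, 0, 0], [0.003, 0, 0.004, 0, 0, 0, 0], [0.003, 0.002, 0.004, 0, 0, 0, 0], [0.002, 0.002, 0.003, 0, 0, 0, 0], [0, 0, 0, 0, 0, 0, 0], [0, 0, 0, 0, 0, 0, 0]],
])

```text
time: 27.05
ee_pos: [0.5281, 0.0182, 0.1726]
eef_rot: [0.585, 0.665, 0.307, -0.349]
ft_force: [1.5, -1.9, -1.7]
width: 0.0276
grip_force: 50.0
```

>>> drive_tool([
  [[0.002, 0.003, 0.003, 0, 0, 0, 0], [0, 0, 0, 0, 0, 0, 0], [0, 0, 0, 0, 0, 0, 0]],
])

```text
time: 27.35
ee_pos: [0.5306, 0.0223, 0.1724]
eef_rot: [0.585, 0.665, 0.307, -0.349]
ft_force: [1.2, -2.0, -1.5]
width: 0.0273
grip_force: 50.0
```

```bash
python3 - <<'E'
from h import *
pol()
S=np.load("stand_grasp.npy");QS=R.from_quat(S[3:])
G0,Q=circ(10,0)
plan([(G0,Q,5),(np.r_[G0[:2],.225],Q,5),(S[:3]+[0,0,.10],QS,14)],0)
E
```

```text
t 27.35 grasp [0.5326 0.0068 0.1832] x [-0.073  0.564  0.823] y [0.992 0.127 0.   ] z [-0.105  0.816 -0.569] w 0.0273 gf 50.002010059542954 f [ 1.15 -2.05 -1.5 ] q [ 0.1   0.53  0.34  1.67 -0.93  1.66  0.84]
rad 0.0297 deg 8.596923934259767 F in 2.3394786183127545 tang 0.6121367652028236 [ 1.63 -1.78 -1.66]
[-0.002, 0.005, -0.003, -0.0, 0.0, 0.0, 0],
[-0.002, 0.004, -0.003, -0.0, 0.0, 0.0, 0],
[-0.002, 0.005, -0.003, -0.0, 0.0, 0.0, 0],
[-0.003, 0.004, -0.004, -0.0, 0.0, 0.0, 0],
[-0.002, 0.005, -0.003, -0.0, 0.0, 0.0, 0],
[0.007, -0.0, -0.005, -0.0, 0.0, 0.0, 0],
[0.007, -0.0, -0.004, -0.0, 0.0, 0.0, 0],
[0.007, -0.0, -0.005, -0.0, 0.0, 0.0, 0],
[0.007, -0.0, -0.005, -0.0, 0.0, 0.0, 0],
[0.007, -0.0, -0.004, -0.0, 0.0, 0.0, 0]
--
[0.008, 0.003, 0.013, 0.0, -0.0, -0.0, 0],
[0.009, 0.002, 0.012, 0.0, -0.0, -0.0, 0],
[0.008, 0.003, 0.013, 0.0, -0.0, -0.0, 0],
[0.009, 0.003, 0.013, 0.0, -0.0, -0.0, 0],
[0.008, 0.002, 0.013, 0.0, -0.0, -0.0, 0],
[0.009, 0.003, 0.012, 0.0, -0.0, -0.0, 0],
[0.008, 0.003, 0.013, 0.0, -0.0, -0.0, 0],
[0.009, 0.002, 0.013, 0.0, -0.0, -0.0, 0],
[0.008, 0.003, 0.013, 0.0, -0.0, -0.0, 0],
[0.008, 0.002, 0.012, 0.0, -0.0, -0.0, 0]
--
[0.009, 0.003, 0.013, 0.0, -0.0, -0.0, 0],
[0.008, 0.003, 0.013, 0.0, -0.0, -0.0, 0],
[0.009, 0.002, 0.012, 0.0, -0.0, -0.0, 0],
[0.008, 0.003, 0.013, 0.0, -0.0, -0.0, 0],
```

The full circle was run at about 1.9–2.3 N. Now go back to the stand.

>>> drive_tool([
  [[-0.002, 0.005, -0.003, 0, 0, 0, 0], [-0.002, 0.004, -0.003, 0, 0, 0, 0], [-0.002, 0.005, -0.003, 0, 0, 0, 0], [-0.003, 0.004, -0.004, 0, 0, 0, 0], [-0.002, 0.005, -0.003, 0, 0, 0, 0], [0.007, 0, -0.005, 0, 0, 0, 0], [0.007, 0, -0.004, 0, 0, 0, 0], [0.007, 0, -0.005, 0, 0, 0, 0], [0.007, 0, -0.005, 0, 0, 0, 0], [0.007, 0, -0.004, 0, 0, 0, 0]],
])

```text
time: 28.65
ee_pos: [0.5558, 0.0068, 0.2156]
eef_rot: [0.585, 0.665, 0.307, -0.348]
ft_force: [-0.7, -0.3, -2.3]
width: 0.0275
grip_force: 50.0
```

>>> drive_tool([
  [[0.008, 0.003, 0.013, 0, 0, 0, 0], [0.009, 0.002, 0.012, 0, 0, 0, 0], [0.008, 0.003, 0.013, 0, 0, 0, 0], [0.009, 0.003, 0.013, 0, 0, 0, 0], [0.008, 0.002, 0.013, 0, 0, 0, 0], [0.009, 0.003, 0.012, 0, 0, 0, 0], [0.008, 0.003, 0.013, 0, 0, 0, 0], [0.009, 0.002, 0.013, 0, 0, 0, 0], [0.008, 0.003, 0.013, 0, 0, 0, 0], [0.008, 0.002, 0.012, 0, 0, 0, 0]],
])

```text
time: 29.65
ee_pos: [0.5622, 0.1625, 0.2112]
eef_rot: [0.585, 0.665, 0.307, -0.349]
ft_force: [0.7, -1.1, -2.0]
width: 0.0275
grip_force: 50.0
```

>>> drive_tool([
  [[0.009, 0.003, 0.013, 0, 0, 0, 0], [0.008, 0.003, 0.013, 0, 0, 0, 0], [0.009, 0.002, 0.012, 0, 0, 0, 0], [0.008, 0.003, 0.013, 0, 0, 0, 0], [0, 0, 0, 0, 0, 0, 0], [0, 0, 0, 0, 0, 0, 0]],
])

```text
time: 30.25
ee_pos: [0.5652, 0.2234, 0.2101]
eef_rot: [0.585, 0.665, 0.307, -0.349]
ft_force: [-0.3, -0.1, -1.6]
width: 0.0273
grip_force: 50.0
```

```bash
python3 - <<'E'
from h import *
g,q=where()
S=np.load("stand_grasp.npy");QS=R.from_quat(S[3:]);print(g-S[:3])
plan([(S[:3]+[0,0,.09],QS,2),(S[:3]+[0,0,.02],QS,8),(S[:3]+[0,0,0.001],QS,8)],0)
E
```

```text
t 30.25 grasp [0.5672 0.2079 0.2209] x [-0.073  0.564  0.822] y [0.992 0.128 0.   ] z [-0.105  0.816 -0.569] w 0.0273 gf 49.99920342117548 f [-0.3  -0.08 -1.57] q [-0.15  0.43  0.23  1.7  -1.05  1.44  0.58]
[-8.76033122e-05 -1.24129183e-04  9.97583501e-02]
[-0.004, 0.0, 0.003, -0.0, 0.0, 0.0, 0],
[-0.004, 0.0, 0.003, -0.0, 0.0, 0.0, 0],
[-0.007, 0.0, 0.005, -0.0, 0.0, 0.0, 0],
[-0.007, 0.0, 0.005, -0.0, 0.0, 0.0, 0],
[-0.008, 0.0, 0.005, -0.0, 0.0, 0.0, 0],
[-0.007, 0.0, 0.005, -0.0, 0.0, 0.0, 0],
[-0.007, 0.0, 0.005, -0.0, 0.0, 0.0, 0],
[-0.007, 0.0, 0.005, -0.0, 0.0, 0.0, 0],
[-0.007, 0.0, 0.005, -0.0, 0.0, 0.0, 0],
[-0.008, 0.0, 0.004, -0.0, 0.0, 0.0, 0]
--
[-0.002, 0.0, 0.001, -0.0, 0.0, 0.0, 0],
[-0.002, 0.0, 0.002, -0.0, 0.0, 0.0, 0],
[-0.002, 0.0, 0.001, -0.0, 0.0, 0.0, 0],
[-0.002, 0.0, 0.002, -0.0, 0.0, 0.0, 0],
[-0.001, 0.0, 0.001, -0.0, 0.0, 0.0, 0],
[-0.002, 0.0, 0.001, -0.0, 0.0, 0.0, 0],
[-0.002, 0.0, 0.002, -0.0, 0.0, 0.0, 0],
[-0.002, 0.0, 0.001, -0.0, 0.0, 0.0, 0],
```

Repeats to 0.1 mm, so lower in.

>>> drive_tool([
  [[-0.004, 0, 0.003, 0, 0, 0, 0], [-0.004, 0, 0.003, 0, 0, 0, 0], [-0.007, 0, 0.005, 0, 0, 0, 0], [-0.007, 0, 0.005, 0, 0, 0, 0], [-0.008, 0, 0.005, 0, 0, 0, 0], [-0.007, 0, 0.005, 0, 0, 0, 0], [-0.007, 0, 0.005, 0, 0, 0, 0], [-0.007, 0, 0.005, 0, 0, 0, 0], [-0.007, 0, 0.005, 0, 0, 0, 0], [-0.008, 0, 0.004, 0, 0, 0, 0]],
])

```text
time: 31.25
ee_pos: [0.5654, 0.223, 0.1297]
eef_rot: [0.585, 0.665, 0.307, -0.349]
ft_force: [-0.1, 1.2, -1.7]
width: 0.0279
grip_force: 50.0
```

>>> drive_tool([
  [[-0.002, 0, 0.001, 0, 0, 0, 0], [-0.002, 0, 0.002, 0, 0, 0, 0], [-0.002, 0, 0.001, 0, 0, 0, 0], [-0.002, 0, 0.002, 0, 0, 0, 0], [-0.001, 0, 0.001, 0, 0, 0, 0], [-0.002, 0, 0.001, 0, 0, 0, 0], [-0.002, 0, 0.002, 0, 0, 0, 0], [-0.002, 0, 0.001, 0, 0, 0, 0], [0, 0, 0, 0, 0, 0, 0], [0, 0, 0, 0, 0, 0, 0]],
])

```text
time: 32.25
ee_pos: [0.5653, 0.2233, 0.1117]
eef_rot: [0.585, 0.665, 0.307, -0.349]
ft_force: [0.0, -0.8, -2.1]
width: 0.0278
grip_force: 50.0
```

```bash
python3 - <<'E'
from h import *
g,q=where()
S=np.load("stand_grasp.npy");print(g-S[:3])
E
```

```text
t 32.25 grasp [0.5673 0.2078 0.1225] x [-0.072  0.564  0.823] y [0.992 0.127 0.   ] z [-0.104  0.816 -0.569] w 0.0278 gf 49.99945191666484 f [ 0.04 -0.79 -2.1 ] q [-0.13  0.57  0.21  1.75 -1.1   1.35  0.74]
[ 3.18262674e-05 -2.33825630e-04  1.37279631e-03]
```

Down the last 1.4 mm, open to 0.6, then back off slowly along the approach axis.

>>> drive_tool([
  [[-0.001, 0, 0.0007, 0, 0, 0, 0], [0, 0, 0, 0, 0, 0, 0], [0, 0, 0, 0, 0, 0, 0.6], [0, 0, 0, 0, 0, 0, 0.6], [0, 0, 0, 0, 0, 0, 0.6], [0, 0, 0, 0, 0, 0, 0.6], [0, 0, 0, 0, 0, 0, 0.6], [0, 0, 0, 0, 0, 0, 0.6], [0, 0, 0, 0, 0, 0, 0.6]],
])

```text
time: 33.15
ee_pos: [0.5653, 0.2233, 0.1105]
eef_rot: [0.585, 0.665, 0.307, -0.349]
ft_force: [0.6, -0.4, 0.0]
width: 0.0519
grip_force: 0.0
```

>>> drive_tool([
  [[0, 0, -0.005, 0, 0, 0, 0.6], [0, 0, -0.01, 0, 0, 0, 0.6], [0, 0, -0.015, 0, 0, 0, 0.6], [0, 0, -0.015, 0, 0, 0, 0.6], [0, 0, -0.015, 0, 0, 0, 0.6], [0, 0, -0.015, 0, 0, 0, 0.6], [0, 0, -0.015, 0, 0, 0, 0.6], [0, 0, -0.01, 0, 0, 0, 0.6], [0, 0, 0, 0, 0, 0, 0.6], [0, 0, 0, 0, 0, 0, 0.6]],
])

```text
time: 34.15
ee_pos: [0.5757, 0.142, 0.1673]
eef_rot: [0.585, 0.665, 0.307, -0.349]
ft_force: [0.0, -0.1, 0.1]
width: 0.052
grip_force: 0.0
```

```bash
python3 - <<'E'
from h import *
g,q=where()
a=r.camera("top");b=r.camera("scene")
f=lambda im,x,y:cv2.resize(im[y-50:y+50,x-40:x+40,::-1],(400,500),interpolation=cv2.INTER_CUBIC)
cv2.imwrite("pics/z.png",np.hstack([f(a,205,195),f(b,340,170)]))
E
```

```text
t 34.15 grasp [0.5777 0.1265 0.1781] x [-0.073  0.564  0.823] y [0.992 0.127 0.   ] z [-0.105  0.816 -0.569] w 0.052 gf 0.0 f [ 0.01 -0.06  0.13] q [-0.05  0.54  0.27  1.66 -1.02  1.51  0.71]
```

View pics/z.png

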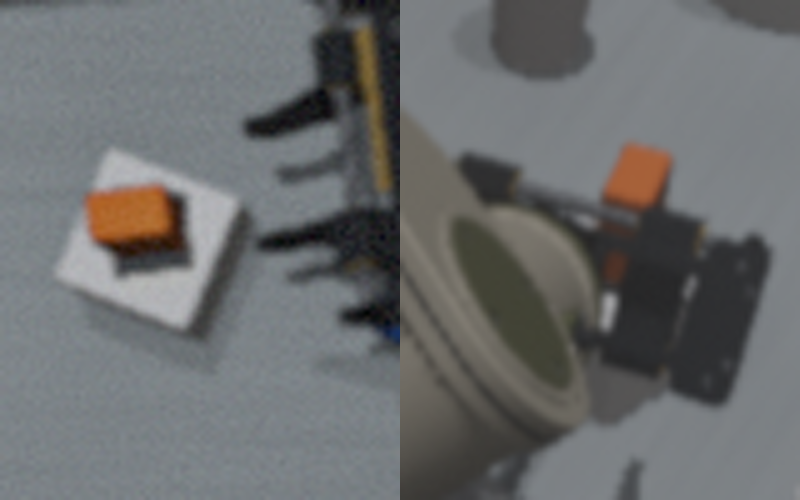

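The tool stands upright in the stand, handle at (130,220) in the left crop, and the gripper is well clear. Hand in.

```bash
python3 -c "
from bench import r
print(r.close_job())"
```

```text
the job is handed in; nothing more can be done
None
```

The job is handed in at about 34 s of the 72 s allowed: tool stood and released, run one full clockwise turn inside the smaller outlet at about 2 N (0.9 N at first touch on the mark), and left upright in the stand; the hand-in gave no verdict.

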